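# Fish the slotted block out of a deep rack well with the T-foot key

### The job

One of the three deep wells of the metal rack holds a steel block whose turning top plate has a long slot. Using the T-foot lifting key from its wooden stand, feel for the angle at which the key's foot drops through the slot, turn it a quarter turn so that it catches, lift the block out and set it down flat in the tray, then free the key and put it back upright in the stand. Feel your way gently: never push or pull hard on the block, do not touch the block with the gripper, and leave the other blocks, the carton and the jar alone.

Things in the scene. Friction and masses are not known exactly. Their poses are not given: they have to be found in the camera images.
- key: Lifting key, 200 mm tall, 0.14 kg, upright in the stand at the start. Origin: centre of the underside of its steel foot; z runs up the shaft. Foot: a bar 24 mm along x, 6 mm along y, 5 mm high. A round 7 mm shaft rises to z = 150 mm, then a black handle (34 mm along x, 16 mm along y) from z = 150 to 200 mm: pinch it across y.
- stand: Fixed wooden key stand, 66 x 56 x 85 mm high (x, y, z). Origin: centre of its underside. From the top a straight pocket, 30 mm along x and 12 mm along y, goes down to a floor at z = 10 mm, on which the key's foot rests; so the stored key has x along the stand's x (either way round).
- rack: Fixed bare metal rack, 68 x 192 x 100 mm high, with three square wells in a row along its y, centres at y = -62, 0 and +62 mm. Origin: centre of its underside. Each well is 56 x 56 mm inside, walls 6 mm, floor at z = 6 mm, rim at z = 100 mm; its +x wall has a 14 mm wide sight slit from z = 12 mm up.
- slot_block: Steel block 52 x 52 x 31 mm high, 0.2 to 0.35 kg, flat on the floor of one of the wells (2 mm play each side), x along the rack's x within 2 degrees. Origin: centre of its underside. A 32 mm square opening in its top shows the turning plate, upper face at z = 28 mm. Rules: no more than 25 N between key and block or, at set-down, block and tray.
- plate_middle (a point): Centre of the turning plate and its slot, 28 mm above the block's underside (axes of the block, not of the plate). The plate's slot, 28 x 10 mm, may point up to 0.9 rad to either side of the block's x; no reading tells where. The plate keeps its angle by 0.06 N m of friction. Touch lightly, turn under 2 or 3 N until the foot drops in: it has 2 mm to spare all round.
- chamber_floor (a point): Centre of the solid floor of the block's 44 x 44 mm chamber, 9 mm above its underside. From here up 9 mm the foot (5 mm high) turns freely either way: feel the floor, then raise about 2 mm. Under the plate, square to its slot, runs a groove 10 mm wide, 3 mm deep: the foot turned 90 degrees from the slot and raised seats there, its underside 16 mm above the block's, and carries the block.
- tray: Fixed open grey tray 140 x 130 x 30 mm high, walls 5 mm, inner floor at z = 5 mm. Origin: centre of its underside.
- plain_block: Bystander: plain steel block 52 x 52 x 28 mm in another well. Origin: centre of its underside.
- bored_block: Bystander: steel block 52 x 52 x 28 mm with a round 18 mm hole, in another well. Origin: centre of its underside.
- carton: Bystander: cardboard carton 70 x 100 x 60 mm high on the bench beyond the rack. Origin: centre of its underside.
- jar: Bystander: glass jar, 60 mm diameter, 80 mm high, on the bench beyond the rack. Origin: centre of its underside.

How it is judged:
On the way, in this order (a step that is already met when the one before it is completed fails the run):
1. the key's foot is inside the block's chamber, the block still down in its well (z of key in the frame of slot_block below 0.0145 m and x of key in the frame of slot_block between -0.012 and 0.012 m and y of key in the frame of slot_block between -0.012 and 0.012 m and z of slot_block in the frame of rack below 0.03 m), for 0.1 s.
2. the block hangs on the key, clear above the rack's rim (z of slot_block in the frame of rack above 0.101 m and contact force between key and slot_block above 0.5 N and z of key in the frame of slot_block between 0.006 and 0.021 m), for 0.2 s.
At the end, for the whole second after the job is handed in: The slotted block lies flat (within 0.1 rad) on the floor of the tray, right way up and at rest; the key stands, at rest, fully down in the pocket of its stand (foot within 6 mm of the pocket's floor, leaning less than 0.2 rad) (x of slot_block in the frame of tray between -0.045 and 0.045 m and y of slot_block in the frame of tray between -0.04 and 0.04 m and z of slot_block in the frame of tray below 0.009 m and angle between slot_block's own z axis and vertical below 0.1 rad and linear speed of each of slot_block, key below 0.02 m/s and x of key in the frame of stand between -0.012 and 0.012 m and y of key in the frame of stand between -0.009 and 0.009 m and z of key in the frame of stand below 0.016 m and angle between key's own z axis and vertical below 0.2 rad); the robot touches nothing.
It fails at once if the key loads the slotted block with more than 25 N (contact force between key and slot_block above 25 N).
It fails at once if the slotted block is set down or dropped in the tray with more than 25 N (contact force between slot_block and tray above 25 N).
It fails at once if the gripper or arm touches the slotted block (contact force between any of the arm, the fingers and slot_block above 0.5 N).
It fails at once if another block, the carton or the jar is moved more than 15 mm (distance of any of plain_block, bored_block, carton, jar from where it was at the start of the episode above 0.015 m).
It also fails if it takes over 72 s, if anything falls off the work surface, if the arm or the gripper's body presses on something with over 40 N, if the wrist force passes 120 N, or if a joint passes its speed limit or range.

### The arm

A 7-joint arm with a two-finger parallel gripper is mounted at the origin on the work surface. World frame = base frame: x ahead of the robot, y to its left, z up, the work surface at z = 0. Lengths are in m, angles in rad, forces in N, time in s.
With the tool pointing down it reaches from about 0.425 to 0.925 m from the base axis. Payload 6.8 kg.
Tool frame: the origin (TCP) lies at the very end of the fingers, on their centre line; the grasp point (between the pads) lies 19 mm behind it; z points along the fingers, x is the direction in which the jaws open and shut, and the axes are right-handed (so a half turn about z gives the same grasp; the last joint's range is limited). The gripper opens to 85 mm and grips with 20 to 120 N. Pads are 22 mm wide; open, the fingers measure 114 mm over their backs; the gripper's body (76 mm by 85 mm) begins 54 mm behind the grasp point. The pads swing forward as they close: fully open they stand 13 mm farther back than shut.
Start: joints at [1.047, 0.477, 0.022, 1.555, -0.011, 1.109, -0.083], TCP at [0.273, -0.617, 0.231] pointing down, gripper open.
Joint ranges: [-2.96, 2.96], [-0.34, 2.1], [-1.41, 1.46], [0.24, 2.44], [-1.37, 4.51], [0.17, 1.92], [-2.96, 2.96]. Speed limits (rad/s): [2.39, 2.39, 3.14, 3.14, 3.14, 3.14, 3.14].

### API

Orientations are given as a unit quaternion [w, x, y, z].
In Python, from station import get_obs, read_camera, calibration, hand_in, recognise, outline_of, place_of gives the robot as it stands.
- The arm moves only by the tool move_arm, never from a script. Its argument "steps" is a list of rows, each an object with "fingers": the finger opening in mm, from 0 to 85.4; "translation": the shift along the world's x, y, z in mm, a list of three; "turn": the turn about the world's z in rad. In form: [{"fingers": fingers, "translation": [dx, dy, dz], "turn": turn}, ...]. A call has 1 to 10 rows; each row shifts and turns the commanded pose from where the row before left it; what a row does not reach is not made up. A row lasts 1/8 s, in which the tool goes at most 62.5 mm and 10.7 degrees, less where a joint would pass 70% of its speed; a pose out of reach is approached as far as the arm can. A call with a gripper value outside its range is refused whole. The fingers move at their own pace and stop on an object; "newtons" is the grip in N (left out, the last holds). Time passes only in rows, so rows that do not move let the fingers close. It gives the time, the measured TCP pose, the force and the opening at its end, in the units of the state.
- get_obs(): the state, without advancing time (a new reading comes with each control period).
- read_camera(name): name is "scene" or "top" or "wrist"; returns the picture (400x640x3 uint8, blue, green, red); there is no depth.
- calibration(name): a dict with "camera_matrix" (3x3 intrinsics, pixels), "rvec" (rotation vector, rad) and "tvec" (3), from world to camera coordinates, as OpenCV has them. Camera axes: x right, y down, z forward; pixel columns grow to the right and rows downward; lengths in m; the calibration is good to about 2 mm. A picture is of the moment at which its call begins: read the wrist's pose just before it. calibration takes no time and is no camera call; for the wrist camera it gives the pose at the moment of the call.
- hand_in(): hands the job in, once; it reports no verdict.
Trained networks look in the newest picture that a camera, given by its name, has taken for a name from the list of things; names that differ only in an ending like _2 or _b are one class to them, and where a whole thing is asked for, a point or a joint stands for the part that bears it (a point fixed in the world has none). Each returns a list of dicts, best first, with "conf" (0 to 1); they miss things now and then, are a little off and sometimes report something else, mostly with a low value. They report only what shows in the picture. A call takes as long as a camera call.
- recognise(camera, name): "xy" ([column, row] in pixels, amid what is visible of it).
- outline_of(camera, name): "mask" (400x640 bool, what is visible of it) and "xy" ([column, row] in pixels, amid what is visible of it).
- place_of(camera, name): "xy" ([column, row] in pixels: a listed point, or the origin of a listed thing).
The state is a dict: "t": time; "q": joint angles; "joint_vel": joint speeds; "joint_torque": joint torques, N m; "eef_pos": TCP position; "tool_rot": TCP orientation; "contact_force": force on the tool from outside, world axes, zero at the start; "torque": the same for the moment, N m; "gripper_width": opening from 0.0 (shut) to 1.0 (fully open).
Only numpy, scipy, OpenCV 4.12 (cv2) and the standard library are available. Lean on these libraries where they do the work, as an engineer would, in place of code of your own. Each camera call takes 0.05 s, during which the arm holds its last target.

## Working session

There is one attempt and no reset: what is moved stays moved. The work goes in short steps, Python scripts to look and compute and a tool call to move; the robot and the scene stay as the last step left them, time stands still between calls to the robot, and variables do not carry over. Pictures are saved under pics/ and viewed, and the job is handed in when it is done.

Besides the shell and the picture viewer there is one more tool, called after ">>>" as name(argument=value, ...), one argument or row to a line, values as JSON. move_arm: Moves the arm, as the interface text tells. Its arguments: {"type":"object","properties":{"steps":{"type":"array"},"newtons":{"type":"number"}},"required":["steps"]}

```bash
ls; mkdir -p pics
python3 - <<'E'
from station import *
import cv2,numpy as np
o=get_obs()
for k in o: print(k,o[k])
for c in ["scene","top"]:
    im=read_camera(c); cv2.imwrite(f"pics/{c}0.png",im)
    cal=calibration(c); print(c,cal)
    for n in ["key","stand","rack","slot_block","plate_middle","chamber_floor","tray","plain_block","bored_block","carton","jar"]:
        r=place_of(c,n); print(n,[(np.round(a["xy"],1).tolist(),round(float(a["conf"]),2)) for a in r[:3]])
print(get_obs()["t"])
E
```

```text
pics
t 0.0
q [ 1.04688824  0.4777939   0.02233709  1.55646529 -0.01150966  1.10925959
 -0.08310694]
joint_vel [-1.45635730e-03 -1.43702258e-04 -3.29879736e-05  1.55411968e-03
 -9.89462602e-05  1.80950694e-03  3.81462303e-04]
joint_torque [-3.96147707e-04 -5.96469140e+01  1.60745535e+00 -2.81196141e+01
  1.24289506e-02  9.48759931e-03  5.49960930e-06]
eef_pos [ 0.27240583 -0.61695036  0.23032396]
tool_rot [-4.37860451e-04  8.37836394e-01 -5.45920661e-01 -7.85212537e-04]
contact_force [ 0.53912401  0.34902996 -0.28188404]
torque [ 0.00681467 -0.01163999  0.01816306]
gripper_width 0.9971775292458531
scene {'camera_matrix': array([[377.29210063,   0.        , 319.48956105],
       [  0.        , 377.29210063, 205.56947101],
       [  0.        ,   0.        ,   1.        ]]), 'rvec': array([ 1.72412596,  2.02277969, -0.64093332]), 'tvec': array([ 0.09055592, -0.47734732,  1.26226708])}
key [([313.7, 183.5], 0.59), ([236.1, 155.6], 0.35)]
stand [([238.9, 152.6], 0.86)]
rack [([331.5, 191.6], 0.68)]
slot_block [([314.2, 183.4], 0.43)]
plate_middle [([425.8, 209.2], 0.54), ([312.7, 174.1], 
[... 313 characters left out ...]
  [  0.        , 479.57681068, 198.51152011],
       [  0.        ,   0.        ,   1.        ]]), 'rvec': array([ 2.12480978, -2.17940981,  0.09775015]), 'tvec': array([0.03197699, 0.63713181, 0.9650449 ])}
key []
stand [([453.0, 280.5], 0.95)]
rack [([323.2, 240.8], 0.78), ([354.5, 251.9], 0.62), ([298.7, 236.7], 0.2)]
slot_block [([358.3, 247.9], 0.61)]
plate_middle [([351.3, 244.9], 0.63)]
chamber_floor [([355.6, 249.9], 0.57), ([453.6, 277.8], 0.49)]
tray [([219.5, 237.2], 0.85), ([296.7, 235.1], 0.51)]
plain_block [([329.5, 247.4], 0.71), ([355.9, 245.4], 0.44)]
bored_block [([297.1, 237.2], 0.64), ([354.0, 249.6], 0.37)]
carton [([308.0, 142.0], 0.83)]
jar [([386.6, 126.4], 0.58)]
1.2
```

View pics/scene0.png

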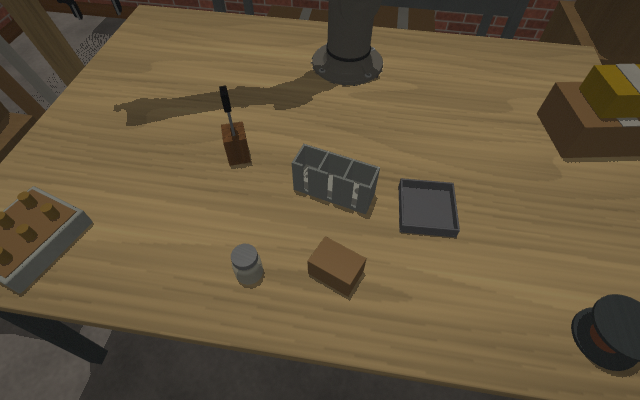

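View pics/top0.png

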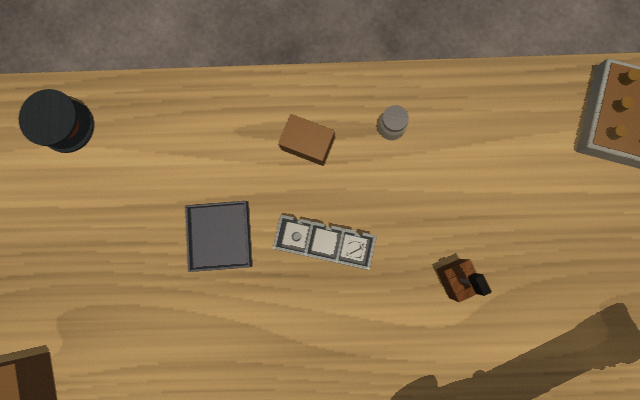

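```bash
cat > h.py <<'E'
import cv2,numpy as np
from scipy.spatial.transform import Rotation as R
def ray(cal,xy):
    K=cal["camera_matrix"];Rm=R.from_rotvec(np.ravel(cal["rvec"])).as_matrix();t=np.ravel(cal["tvec"])
    return -Rm.T@t, Rm.T@np.linalg.inv(K)@np.array([xy[0],xy[1],1.])
def atz(cal,xy,z):
    c,d=ray(cal,xy); return c+d*(z-c[2])/d[2]
def proj(cal,P):
    p,_=cv2.projectPoints(np.array(P,float).reshape(-1,3),np.array(cal["rvec"],float),np.array(cal["tvec"],float),cal["camera_matrix"],None); return p.reshape(-1,2)
def tri(obs):
    A=np.zeros((3,3));b=np.zeros(3)
    for cal,xy in obs:
        c,d=ray(cal,xy); d=d/np.linalg.norm(d); P=np.eye(3)-np.outer(d,d); A+=P;b+=P@c
    X=np.linalg.solve(A,b)
    res=[np.round(proj(cal,X)[0]-xy,1).tolist() for cal,xy in obs]
    return X,res
def yaw(q): # angle of tool x axis in world
    m=R.from_quat([q[1],q[2],q[3],q[0]]).as_matrix(); return np.arctan2(m[1,0],m[0,0]), m
E
python3 - <<'E'
from station import *
from h import *
T=calibration("top");S=calibration("scene")
im=cv2.imread("pics/top0.png"); cv2.imwrite("pics/top0z.png",cv2.resize(im[180:320,180:500],None,fx=2.5,fy=2.5,interpolation=cv2.INTER_CUBIC))
im=cv2.imread("pics/scene0.png"); cv2.imwrite("pics/scene0z.png",cv2.resize(im[80:280,200:500],None,fx=2.6,fy=2.6,interpolation=cv2.INTER_CUBIC))
for n,p in dict(stand=(453,280.5),rack=(323.2,240.8),tray=(219.5,237.2)).items(): print(n,atz(T,p,0))
for n,p in dict(stand=(238.9,152.6),rack=(331.5,191.6),tray=(423.8,209.9)).items(): print(n,atz(S,p,0))
print(ray(T,(0,0))[0],ray(S,(0,0))[0], get_obs()["t"])
E
```

```text
stand [ 0.46084749 -0.2384609   0.        ]
rack [0.55107345 0.0337412  0.        ]
tray [0.56431841 0.25734131 0.        ]
stand [ 0.45632223 -0.24024962  0.        ]
rack [5.47521239e-01 2.48545207e-02 1.11022302e-16]
tray [0.5666501  0.25336975 0.        ]
[ 0.52411429 -0.00543346  1.03128358] [1.12496166 0.07789664 0.74684161] 1.2
```

View pics/top0z.png

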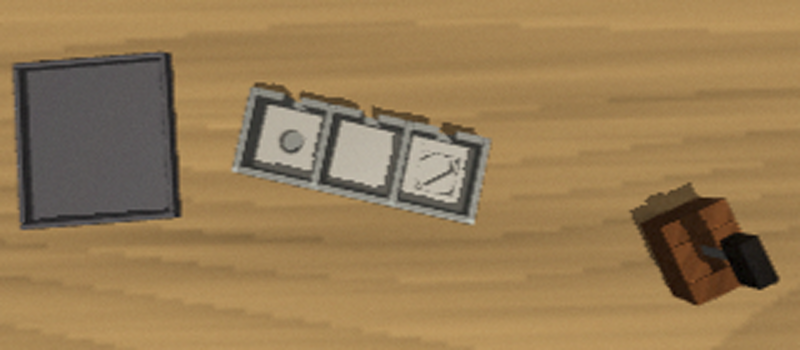

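View pics/scene0z.png

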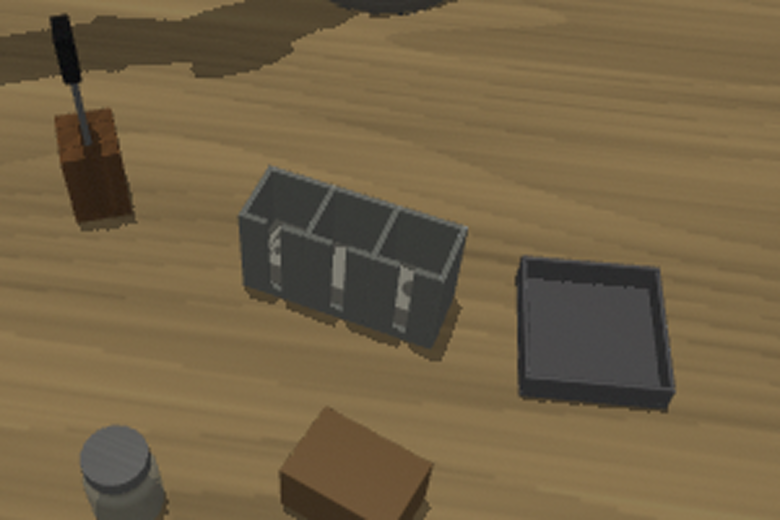

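>>> move_arm(
  steps=[
    {"fingers": 60, "translation": [21, 46, 13], "turn": 0},
    {"fingers": 60, "translation": [21, 46, 13], "turn": 0},
    {"fingers": 60, "translation": [21, 46, 13], "turn": 0},
    {"fingers": 60, "translation": [21, 46, 13], "turn": 0},
    {"fingers": 60, "translation": [21, 46, 13], "turn": 0},
    {"fingers": 60, "translation": [21, 46, 13], "turn": 0},
    {"fingers": 60, "translation": [21, 46, 13], "turn": 0},
    {"fingers": 60, "translation": [21, 46, 13], "turn": 0},
    {"fingers": 60, "translation": [0, 0, 0], "turn": 0},
  ],
  newtons=30,
)

```text
t: 2.33
eef_pos: [0.4432, -0.2454, 0.3368]
tool_rot: [-0.001, 0.84, -0.543, 0.001]
contact_force: [-0.2, -0.6, -0.3]
gripper_width: 0.705
```

Run:
```python
from station import *
from h import *
o=get_obs(); print(o["t"],o["eef_pos"],np.degrees(yaw(o["tool_rot"])[0]),o["q"],o["contact_force"])
W=calibration("wrist"); im=read_camera("wrist"); cv2.imwrite("pics/w1.png",im)
print(W, ray(W,(320,200)))
for n in ["key","stand","rack"]:
    for f in (place_of,): print(n,[(np.round(a["xy"],1).tolist(),round(float(a["conf"]),2)) for a in f("wrist",n)[:3]])
```

```text
2.325 [ 0.44319185 -0.24540216  0.33676402] -65.7289088605024 [ 0.5604636   0.11742141 -0.19439316  1.80257038  0.02288619  1.22097178
 -0.78758913] [-0.17391097 -0.63778328 -0.30230526]
{'camera_matrix': array([[360.03818491,   0.        , 321.35550604],
       [  0.        , 360.03818491, 199.87122729],
       [  0.        ,   0.        ,   1.        ]]), 'rvec': array([-2.40545154,  1.55386663,  0.24834883]), 'tvec': array([-0.406051  ,  0.21483429,  0.57503499])} (array([ 0.51675366, -0.21197259,  0.47930127]), array([-0.28660698, -0.12587232, -0.94975097]))
key [([324.1, 128.7], 0.79)]
stand []
rack [([322.5, 126.7], 0.51)]
```

View pics/w1.png

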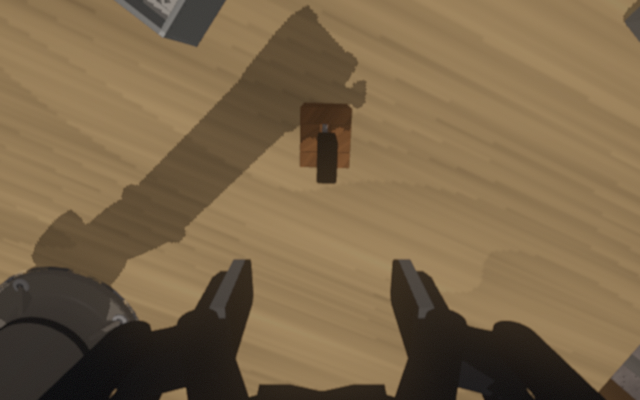

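Run:
```python
from station import *
from h import *
im=cv2.imread("pics/w1.png")
z=cv2.resize(im[90:200,280:370],None,fx=6,fy=6,interpolation=cv2.INTER_CUBIC)
cv2.imwrite("pics/w1z.png",cv2.convertScaleAbs(z[:598],alpha=2,beta=10))
W=calibration("wrist")
for xy,zz in [((324,128.7),.01),((327,183),.21),((327,160),.21),((301,166),.085),((351,166),.085),((300,103),0.085),((351,103),.085)]: print(xy,zz,atz(W,xy,zz))
m=outline_of("wrist","key"); print([(a["xy"],a["conf"],a["mask"].sum()) for a in m])
```

```text
(324, 128.7) 0.01 [ 0.46098018 -0.24480502  0.01      ]
(327, 183) 0.21 [ 0.44687905 -0.25221182  0.21      ]
(327, 160) 0.21 [ 0.46332888 -0.24489247  0.21      ]
(301, 166) 0.085 [ 0.42167287 -0.23367459  0.085     ]
(351, 166) 0.085 [ 0.44405537 -0.28463139  0.085     ]
(300, 103) 0.085 [ 0.48385469 -0.20654945  0.085     ]
(351, 103) 0.085 [ 0.50545595 -0.25574615  0.085     ]
[([326.8, 156.6], 0.75, np.int64(1046))]
```

View pics/w1z.png

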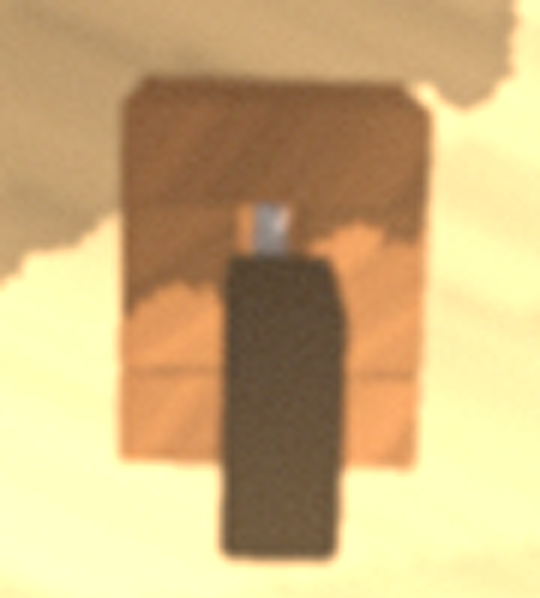

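```bash
cat >> h.py <<'E'
from scipy.optimize import minimize
def boxc(p,dims,z0,z1):
    x,y,a=p; c,s=np.cos(a),np.sin(a)
    return np.array([[x+c*u-s*v,y+s*u+c*v,z] for u in(-dims[0]/2,dims[0]/2) for v in(-dims[1]/2,dims[1]/2) for z in(z0,z1)])
def sil(cal,P,shape=(400,640),s=4):
    h=cv2.convexHull(proj(cal,P).astype(np.float32)); m=np.zeros(shape,np.float32)
    big=np.zeros((shape[0],shape[1]),np.uint8)
    cv2.fillPoly(big,[np.round(h*16).astype(np.int32)],255,cv2.LINE_AA,4)
    return big.astype(np.float32)/255
def fitbox(cal,mask,p0,dims,z0,z1):
    mk=mask.astype(np.float32)
    f=lambda p: np.abs(sil(cal,boxc(p,dims,z0,z1))-mk).sum()
    best=None
    for d in [(.003,.003,.05),(-.003,.003,-.05),(.002,-.004,.08)]:
        r=minimize(f,p0,method="Nelder-Mead",options=dict(initial_simplex=[p0]+[np.array(p0)+np.array(v) for v in np.diag(d)],xatol=1e-5,fatol=.01,maxiter=600))
        if best is None or r.fun<best.fun: best=r
    return best
E
python3 - <<'E'
from station import *
from h import *
im=cv2.imread("pics/w1.png"); W=calibration("wrist")
sub=np.zeros(im.shape[:2],bool); sub[120:195,305:350]=1
g=im[:,:,2].astype(int)
mask=(g<42)&sub
# largest comp
n,l,st,c=cv2.connectedComponentsWithStats(mask.astype(np.uint8)); k=1+np.argmax(st[1:,4]); mask=l==k; print(st[k],n)
p=fitbox(W,mask,[.461,-.245,np.radians(23)],(.034,.016),.16,.21); print("handle wrist",p.x,np.degrees(p.x[2]),p.fun)
# stand from wrist: outline net
T=calibration("top");S=calibration("scene")
for c,cal in(("top",T),("scene",S),("wrist",W)):
    read_camera(c)
    m=outline_of(c,"stand")
    if not m: print(c,"none");continue
    m=m[0]; print(c,m["conf"],m["mask"].sum())
    q=fitbox(cal,m["mask"],[.461,-.242,np.radians(23)],(.066,.056),0,.085);print(q.x,np.degrees(q.x[2]),q.fun)
W=[.461,-.242,np.radians(23)]
print(get_obs()["t"])
E
```

```text
[318 133  17  11 113] 8
handle wrist [ 0.46406323 -0.24313544  0.36543903] 20.938114171199864 1081.9764404296875
top 0.94 1157
[ 0.46536548 -0.24002089  0.38761832] 22.208893816380847 302.17645263671875
scene 0.79 923
[ 0.46345318 -0.23982483  0.41217301] 23.61577366774578 112.0862808227539
wrist 0.85 2423
[ 0.4644506  -0.24083246  0.41234192] 23.625451825489762 1088.431396484375
2.875
```

Run:
```python
from station import *
from h import *
im=cv2.imread("pics/w1.png"); W=calibration("wrist")
print(im[[137,150,170,180],325], im[165,305], im[110,325])
sub=np.zeros(im.shape[:2],bool); sub[131:190,308:346]=1
r=im[:,:,2].astype(int)
mask=(r<55)&sub
n,l,st,c=cv2.connectedComponentsWithStats(mask.astype(np.uint8)); k=1+np.argmax(st[1:,4]); hm=l==k; print(st[k],n)
hm=cv2.morphologyEx(hm.astype(np.uint8),cv2.MORPH_OPEN,np.ones((5,5)))>0
p=fitbox(W,hm,[.461,-.245,np.radians(23)],(.034,.016),.16,.21); print("handle",p.x,np.degrees(p.x[2]),p.fun,hm.sum())
m=outline_of("wrist","stand")[0]["mask"]
h=cv2.convexHull(np.argwhere(m)[:,::-1].astype(np.int32)); hull=np.zeros(m.shape,np.uint8); cv2.fillPoly(hull,[h],1)
# below the box the handle hides: ignore the handle
pk=cv2.dilate(hm.astype(np.uint8),np.ones((5,5)))>0
print(m.sum(),hull.sum())
vis=(m&~pk)
f=lambda p:(np.abs(sil(W,boxc(p,(.066,.056),0,.085))-vis)*(~pk)).sum()
for d in [(.003,.003,.05),(-.003,.003,-.05)]:
    p0=np.array([.461,-.242,.4]); rr=minimize(f,p0,method="Nelder-Mead",options=dict(initial_simplex=[p0]+[p0+v for v in np.diag(d)],xatol=1e-5,fatol=.01)); print("stand",rr.x,np.degrees(rr.x[2]),rr.fun)
v=im.copy()
for P,c in((boxc(p.x,(.034,.016),.16,.21),(0,255,0)),(boxc(rr.x,(.066,.056),0,.085),(255,255,0))):
    h=cv2.convexHull(proj(W,P).astype(np.float32)); cv2.polylines(v,[np.round(h*16).astype(int)],True,c,1,cv2.LINE_AA,4)
cv2.imwrite("pics/w1f.png",cv2.resize(v[90:200,270:380],None,fx=5,fy=5,interpolation=cv2.INTER_NEAREST))
```

```text
[[21 31 41]
 [25 34 43]
 [25 39 49]
 [28 41 51]] [ 44  74 110] [24 41 62]
[317 132  20  50 886] 2
handle [ 0.46186859 -0.24375236  0.40755597] 23.351236907107026 323.2196044921875 884
2423 3334
stand [ 0.46517251 -0.23994813  0.37859121] 21.69167872581874 456.3058776855469
stand [ 0.46516898 -0.24004371  0.38592432] 22.11183465254066 455.313720703125
```

View pics/w1f.png

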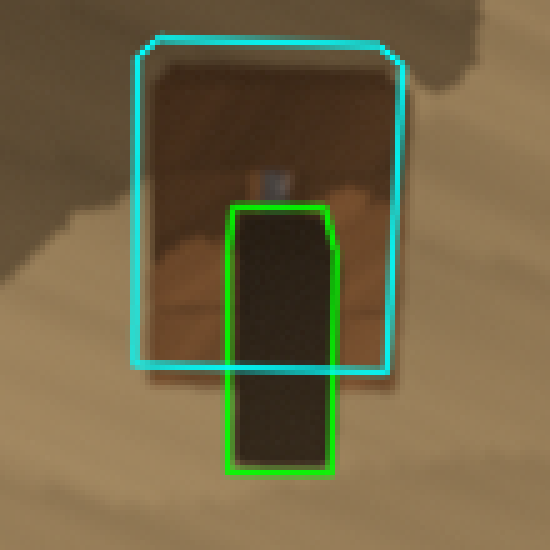

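Run:
```python
from station import *
from h import *
W=calibration("wrist")
X=atz(W,(301,166),.085); print(X,proj(W,X))
print(proj(W,boxc([.465,-.24,.38],(.066,.056),0,.085)))
```

```text
[ 0.42247561 -0.23258056  0.085     ] [[301. 166.]]
[[342.43108405 150.18625176]
 [346.61376519 164.29706298]
 [300.51971551 148.70713206]
 [296.25349934 162.54006884]
 [345.21016006  98.97736358]
 [350.21274185 102.98068974]
 [301.40429097  97.36650098]
 [297.09200782 101.03315174]]
```

Run:
```python
from station import *
from h import *
W=calibration("wrist"); o=get_obs(); print(o["eef_pos"],o["joint_vel"].round(4)); im=read_camera("wrist"); cv2.imwrite("pics/w2.png",im)
sub=np.zeros(im.shape[:2],bool); sub[128:195,308:346]=1
mask=(im[:,:,2]<54)&sub
n,l,st,c=cv2.connectedComponentsWithStats(mask.astype(np.uint8)); k=1+np.argmax(st[1:,4]); hm=l==k; print(st[k],n)
hm=cv2.morphologyEx(hm.astype(np.uint8),cv2.MORPH_OPEN,np.ones((5,5)))>0
p=fitbox(W,hm,[.461,-.245,np.radians(23)],(.034,.016),.16,.21); print("handle",p.x,np.degrees(p.x[2]),p.fun,hm.sum())
print(sil(W,boxc(p.x,(.034,.016),.16,.21)).sum())
m=outline_of("wrist","stand")[0]["mask"]
v=im.copy(); v[hm]=(0,0,255)
e=m&~(cv2.erode(m.astype(np.uint8),np.ones((3,3)))>0); v[e]=(255,0,255)
P=proj(W,boxc(p.x,(.034,.016),.16,.21))
v=cv2.resize(v[90:200,270:380],None,fx=5,fy=5,interpolation=cv2.INTER_NEAREST)
for q in P: cv2.circle(v,tuple(int(a) for a in ((q-[270,90])*5+2.5)),3,(0,255,0),-1)
for q in proj(W,boxc([.465,-.24,.38],(.066,.056),0,.085)): cv2.circle(v,tuple(int(a) for a in ((q-[270,90])*5+2.5)),3,(255,255,0),-1)
cv2.imwrite("pics/w2f.png",v)
```

```text
[ 0.44049752 -0.24978784  0.33516501] [-0.0024 -0.0024 -0.0005 -0.0005 -0.0011 -0.0001  0.0001]
[313 128  20  49 904] 2
handle [ 0.46531108 -0.23968225  0.40331021] 23.107972600986276 302.4431457519531 900
1202.4431
```

View pics/w2f.png

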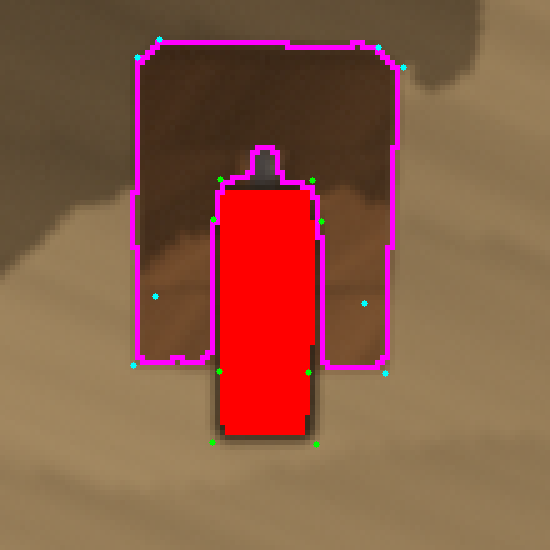

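Run:
```python
from station import *
from h import *
o=get_obs(); print(o["eef_pos"],np.degrees(yaw(o["tool_rot"])[0]),yaw(o["tool_rot"])[1][:,2])
```

```text
[ 0.44062047 -0.24960853  0.33529808] -66.18890788320138 [-8.3096286e-07  1.1932731e-05 -1.0000000e+00]
```

>>> move_arm(
  steps=[
    {"fingers": 60, "translation": [12, 5, -30], "turn": -0.01},
    {"fingers": 60, "translation": [12.5, 5, -30], "turn": 0},
    {"fingers": 60, "translation": [0, 0, 0], "turn": 0},
    {"fingers": 50, "translation": [0, 0, -40], "turn": 0},
    {"fingers": 45, "translation": [0, 0, -40], "turn": 0},
    {"fingers": 40, "translation": [0, 0, -31], "turn": 0},
    {"fingers": 40, "translation": [0, 0, 0], "turn": 0},
    {"fingers": 40, "translation": [0, 0, 0], "turn": 0},
  ],
  newtons=40,
)

```text
t: 4.03
eef_pos: [0.4662, -0.2403, 0.1663]
tool_rot: [-0.0, 0.835, -0.55, 0.001]
contact_force: [0.1, -1.2, 0.6]
gripper_width: 0.473
```

Run:
```python
from station import *
from h import *
W=calibration("wrist"); o=get_obs(); print(o["eef_pos"],np.degrees(yaw(o["tool_rot"])[0]),o["gripper_width"],o["contact_force"]); im=read_camera("wrist"); cv2.imwrite("pics/w3.png",im)
```

```text
[ 0.46618448 -0.24025565  0.16627998] -66.77490787641999 0.4733211340634685 [ 0.10252027 -1.15021989  0.56381688]
```

View pics/w3.png

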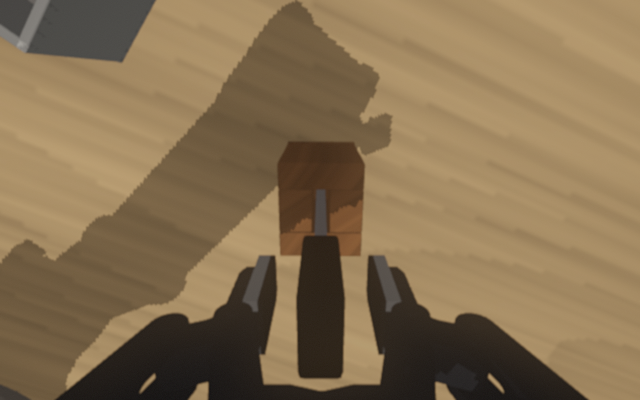

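>>> move_arm(
  steps=[
    {"fingers": 22, "translation": [0, 0, -2], "turn": 0},
    {"fingers": 10, "translation": [0, 0, 0], "turn": 0},
    {"fingers": 5, "translation": [0, 0, 0], "turn": 0},
    {"fingers": 5, "translation": [0, 0, 0], "turn": 0},
    {"fingers": 5, "translation": [0, 0, 0], "turn": 0},
  ],
  newtons=60,
)

```text
t: 4.7
eef_pos: [0.4659, -0.2398, 0.1634]
tool_rot: [-0.0, 0.835, -0.55, 0.001]
contact_force: [-0.9, 0.6, 6.8]
gripper_width: 0.184
```

Run:
```python
from station import *
from h import *
W=calibration("wrist"); o=get_obs(); print(o["eef_pos"],np.degrees(yaw(o["tool_rot"])[0]),o["gripper_width"]*85.4,o["contact_force"]); im=read_camera("wrist"); cv2.imwrite("pics/w4.png",im)
```

```text
[ 0.46594493 -0.23979714  0.16340389] -66.75341401182068 15.748830468431352 [-0.89539645  0.58642244  6.80270171]
```

View pics/w4.png

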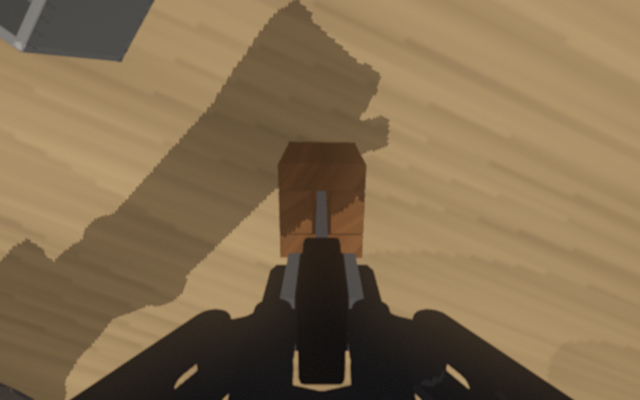

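>>> move_arm(
  steps=[
    {"fingers": 5, "translation": [0, 0, 20], "turn": 0},
    {"fingers": 5, "translation": [0, 0, 40], "turn": 0},
    {"fingers": 5, "translation": [0, 0, 40], "turn": 0},
    {"fingers": 5, "translation": [0, 0, 20], "turn": 0.1},
    {"fingers": 5, "translation": [18, 23, 0], "turn": 0.18},
    {"fingers": 5, "translation": [18, 23, 0], "turn": 0.18},
    {"fingers": 5, "translation": [18, 23, 0], "turn": 0.18},
    {"fingers": 5, "translation": [18, 23, 0], "turn": 0.18},
    {"fingers": 5, "translation": [18, 23, 0], "turn": 0.18},
    {"fingers": 5, "translation": [18, 23, 0], "turn": 0.18},
  ],
  newtons=80,
)

```text
t: 6.0
eef_pos: [0.5733, -0.1008, 0.282]
tool_rot: [0.0, 1.0, 0.01, -0.0]
contact_force: [-0.2, -0.3, -2.0]
gripper_width: 0.179
```

>>> move_arm(
  steps=[
    {"fingers": 5, "translation": [0, 0, 0], "turn": 0.18},
    {"fingers": 5, "translation": [0, 0, 0], "turn": 0.18},
    {"fingers": 5, "translation": [0, 0, 0], "turn": 0.18},
    {"fingers": 5, "translation": [0, 0, 0], "turn": 0},
    {"fingers": 5, "translation": [0, 0, 0], "turn": 0},
  ],
)

```text
t: 6.62
eef_pos: [0.5729, -0.1016, 0.2821]
tool_rot: [-0.0, 0.962, 0.272, -0.0]
contact_force: [0.8, -0.3, -1.3]
gripper_width: 0.179
```

Run:
```python
from station import *
from h import *
W=calibration("wrist"); o=get_obs(); print(o["t"],o["eef_pos"],np.degrees(yaw(o["tool_rot"])[0]),o["gripper_width"]*85.4,o["contact_force"],o["joint_vel"].round(3)); im=read_camera("wrist"); cv2.imwrite("pics/w5.png",im)
for n in ["plate_middle","chamber_floor","slot_block","rack","key"]:
    print(n,[(np.round(a["xy"],1).tolist(),round(float(a["conf"]),2)) for a in place_of("wrist",n)[:3]])
np.save("w5.npy",np.array([W,dict(o)],dtype=object),allow_pickle=True)
```

```text
6.625 [ 0.57294547 -0.10161622  0.2821206 ] 31.59352073163751 15.318421893181675 [ 0.81670865 -0.26338589 -1.29935459] [-0.004 -0.003  0.002 -0.001  0.001  0.001  0.013]
plate_middle [([324.8, 80.8], 0.61)]
chamber_floor [([322.4, 78.0], 0.63)]
slot_block [([325.1, 78.9], 0.56)]
rack []
key [([321.5, 184.9], 0.78)]
```

View pics/w5.png

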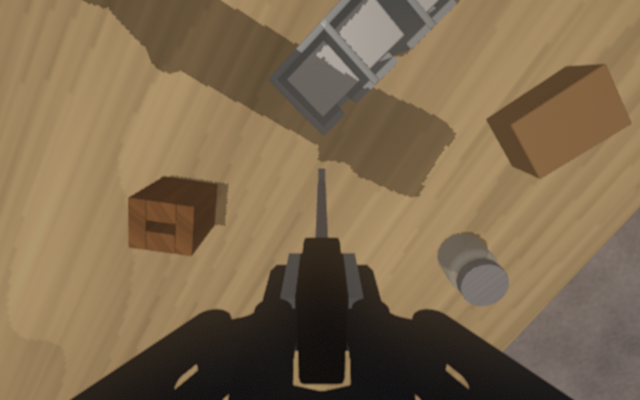

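Run:
```python
from h import *
im=cv2.imread("pics/w5.png")
cv2.imwrite("pics/w5z.png",cv2.convertScaleAbs(cv2.resize(im[30:145,260:390],None,fx=5,fy=5,interpolation=cv2.INTER_CUBIC),alpha=1.8))
cv2.imwrite("pics/w5k.png",cv2.resize(im[150:250,290:350],None,fx=5,fy=5,interpolation=cv2.INTER_CUBIC))
W,o=np.load("w5.npy",allow_pickle=True)
print(atz(W,(324.8,80.8),.034),atz(W,(325.1,78.9),.006),atz(W,(322.4,78),.015),"foot",atz(W,(321.5,170),.129),atz(W,(321.5,184.9),.129))
print(proj(W,[[o["eef_pos"][0],o["eef_pos"][1],z] for z in (.282,.2,.129)]))
```

```text
[ 0.53361011 -0.03083229  0.034     ] [ 0.53305059 -0.02885022  0.006     ] [ 0.53004001 -0.02967153  0.015     ] foot [ 0.56806007 -0.09325279  0.129     ] [ 0.57488542 -0.10434333  0.129     ]
[[320.92612344 271.90159342]
 [321.14033582 209.4940862 ]
 [321.23773867 181.11725198]]
```

View pics/w5z.png

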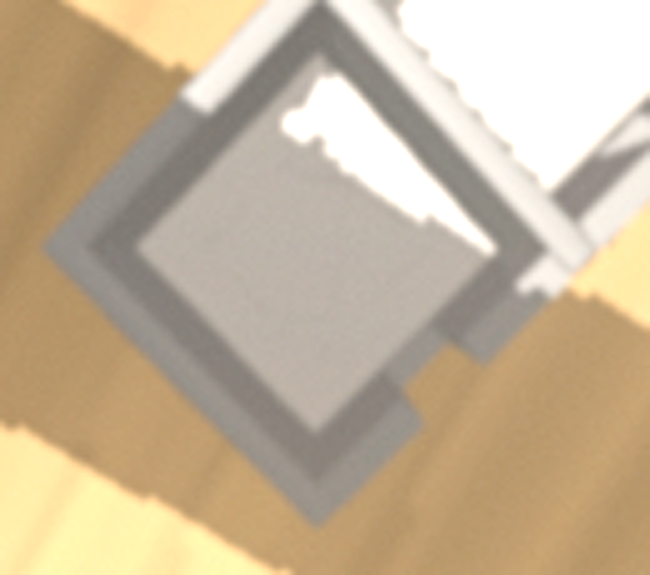

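View pics/w5k.png

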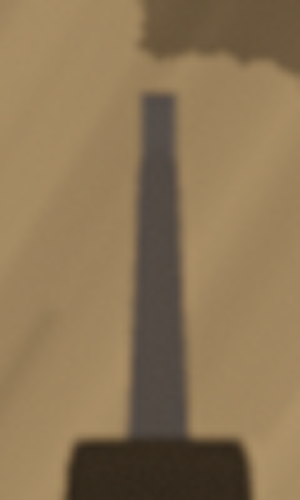

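Run:
```python
from h import *
im=cv2.imread("pics/w5.png")
c=im[40:120,285:362].astype(float)
g=c.mean(2); print(g[30:60:3,15:55:4].round(0))
z=np.clip((g-60)*6,0,255)
cv2.imwrite("pics/w5s.png",cv2.resize(z.astype(np.uint8),None,fx=7,fy=7,interpolation=cv2.INTER_CUBIC))
t=cv2.imread("pics/top0.png")[225:275,330:385].astype(float).mean(2)
cv2.imwrite("pics/top0s.png",cv2.resize(np.clip((t-40)*1.3,0,255).astype(np.uint8),None,fx=10,fy=10,interpolation=cv2.INTER_CUBIC))
```

```text
[[100. 100.  99. 101. 100. 100. 100. 101. 101. 105.]
 [100. 100.  99.  99. 100. 100. 101.  99. 101. 101.]
 [100.  99. 100. 101.  99. 101. 101. 100. 101. 101.]
 [ 99. 100. 100. 100. 101. 100. 100. 100. 100. 101.]
 [ 99. 100.  99. 100. 100. 100. 100.  99. 100. 101.]
 [100. 100.  98.  99. 100.  99. 100. 100. 100. 101.]
 [100.  99. 100. 100. 100.  99. 100. 100.  99.  99.]
 [ 96. 101.  99.  97. 100. 100. 101. 100.  99. 100.]
 [ 77. 100.  99.  99.  99.  99.  99. 100. 100. 100.]
 [ 71.  85. 100.  99.  98.  99. 100.  98. 100.  99.]]
```

View pics/w5s.png

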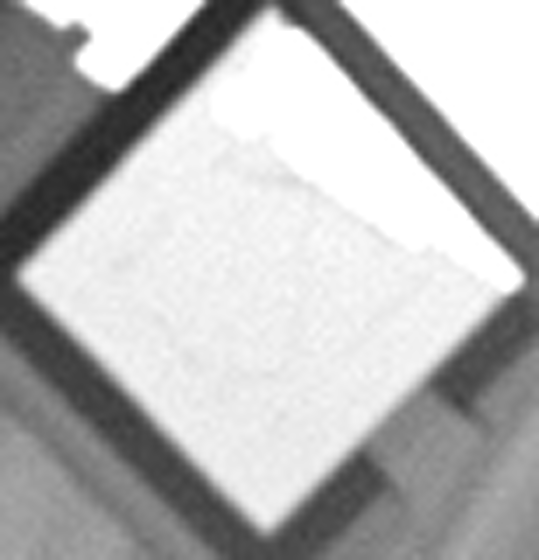

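View pics/top0s.png

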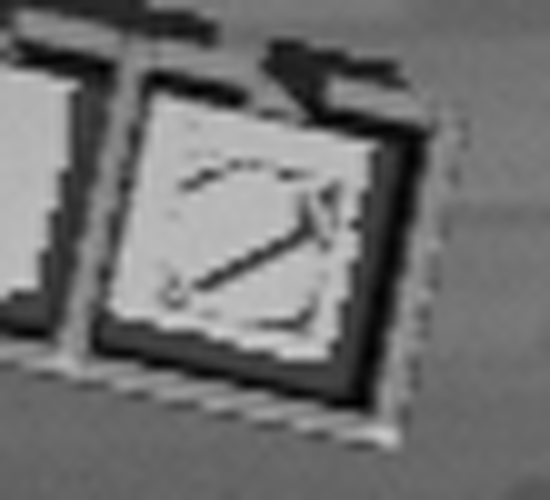

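Run:
```python
from station import *
from h import *
W,o=np.load("w5.npy",allow_pickle=True)
cs=[(287.1,78.9),(323.3,115.7),(360,80.4),(323.9,41.1)]
Q=np.array([atz(W,c,.037)[:2] for c in cs]); print(Q,Q.mean(0)); e=np.diff(np.vstack([Q,Q[:1]]),axis=0); print(np.linalg.norm(e,axis=1),np.degrees(np.arctan2(e[:,1],e[:,0])))
T=calibration("top")
a=atz(T,(330+18.5,225+29.5),.034)-atz(T,(330+31,225+23.2),.034); print("slot line",np.degrees(np.arctan2(a[1],a[0])),np.linalg.norm(a), atz(T,(330+25.5,225+25.5),.034))
# rack rim corners from w5z (5x, offset 260,30): left(45,245) bottom(318,525)
for p in [(45,245),(318,525)]: print("rim",atz(W,(260+p[0]/5,30+p[1]/5),.1))
```

```text
[[ 4.99866288e-01 -4.94319263e-02]
 [ 5.50599527e-01 -6.13062675e-02]
 [ 5.63999309e-01 -1.16793398e-02]
 [ 5.13199462e-01  3.81279275e-04]] [ 0.53191615 -0.03050906]
[0.05210433 0.05140414 0.0522119  0.05156674] [ -13.1732006    74.8898748   166.64442009 -104.98472285]
slot line 115.18549319351999 0.02891586595160835 [ 0.52858336 -0.03383923  0.034     ]
rim [ 0.49175839 -0.05485121  0.1       ]
rim [ 0.5564806  -0.07086055  0.1       ]
```

Run:
```python
from station import *
from h import *
W,o=np.load("w5.npy",allow_pickle=True)
p=o["eef_pos"];a,m=yaw(o["tool_rot"]); kx=-m[:,1]; print("keyx",np.degrees(np.arctan2(kx[1],kx[0])))
for z in(.1287,.1337): print([proj(W,p*[1,1,0]+[0,0,z]+kx*s+m[:,0]*t)[0].round(1).tolist() for s in(.012,0,-.012) for t in(-.003,.003)])
print("shaft top", [proj(W,p*[1,1,0]+[0,0,.1287+.15]+m[:,0]*t)[0].round(1).tolist() for t in(-.0035,.0035)])
print(np.degrees(np.arctan2(1,1)), get_obs()["t"])
```

```text
keyx 121.59351470104338
[[317.7, 167.2], [324.8, 167.2], [317.7, 181.0], [324.8, 181.0], [317.8, 194.5], [324.7, 194.5]]
[[317.6, 168.6], [324.9, 168.6], [317.6, 182.6], [324.8, 182.6], [317.7, 196.3], [324.8, 196.3]]
shaft top [[313.2, 268.2], [328.6, 268.2]]
45.0 6.925
```

>>> move_arm(
  steps=[
    {"fingers": 5, "translation": [-11, 18, 0], "turn": -0.045},
    {"fingers": 5, "translation": [-11, 18, 0], "turn": 0},
    {"fingers": 5, "translation": [-10, 18, 0], "turn": 0},
    {"fingers": 5, "translation": [-10, 18, 0], "turn": 0},
    {"fingers": 5, "translation": [0, 0, -25], "turn": 0},
    {"fingers": 5, "translation": [0, 0, -30], "turn": 0},
    {"fingers": 5, "translation": [0, 0, -15], "turn": 0},
    {"fingers": 5, "translation": [0, 0, 0], "turn": 0},
    {"fingers": 5, "translation": [0, 0, 0], "turn": 0},
  ],
)

```text
t: 8.05
eef_pos: [0.5319, -0.0293, 0.2133]
tool_rot: [0.0, 0.968, 0.252, 0.001]
contact_force: [-0.9, -0.3, -1.4]
gripper_width: 0.178
```

Run:
```python
from station import *
from h import *
W=calibration("wrist"); o=get_obs(); print(o["t"],o["eef_pos"],np.degrees(yaw(o["tool_rot"])[0]),o["contact_force"],o["torque"]); im=read_camera("wrist"); cv2.imwrite("pics/w6.png",im)
np.save("w6.npy",np.array([W,dict(o)],dtype=object),allow_pickle=True)
t=read_camera("top"); cv2.imwrite("pics/top6.png",t)
g=im.astype(float).mean(2)[120:240,260:390]
cv2.imwrite("pics/w6z.png",cv2.resize(np.clip(g*2,0,255).astype(np.uint8),None,fx=5,fy=5,interpolation=cv2.INTER_CUBIC))
```

```text
8.05 [ 0.53187536 -0.02927057  0.21331079] 29.225713546730134 [-0.94722406 -0.32557191 -1.41969671] [-0.01036305  0.01136728 -0.00032961]
```

View pics/w6.png

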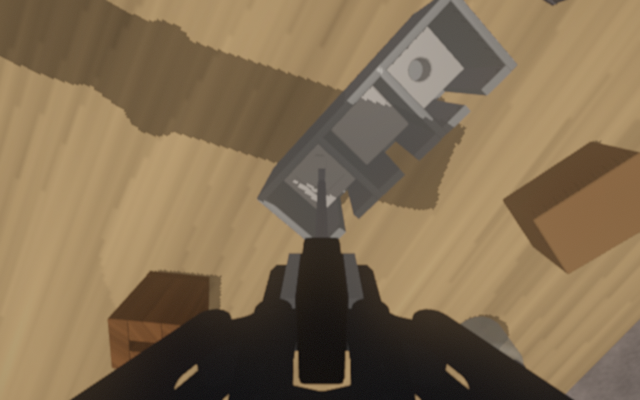

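View pics/w6z.png

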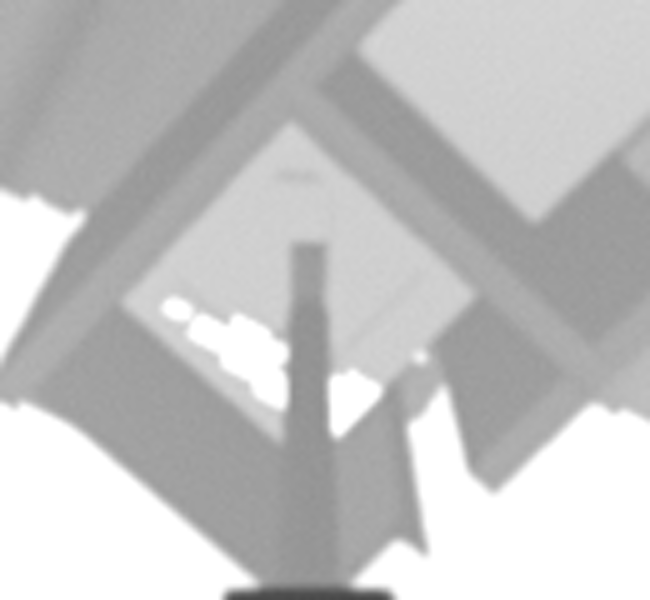

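Run:
```python
from station import *
from h import *
W,o=np.load("w6.npy",allow_pickle=True)
im=cv2.imread("pics/w6.png").astype(float).mean(2)
z=np.clip((im[135:185,280:360]-75)*7,0,255)
cv2.imwrite("pics/w6s.png",cv2.resize(z.astype(np.uint8),None,fx=10,fy=10,interpolation=cv2.INTER_CUBIC))
p=o["eef_pos"];a,m=yaw(o["tool_rot"]); kx=-m[:,1]; print(p,np.degrees(np.arctan2(kx[1],kx[0])))
zf=p[2]-.1534
print("foot",zf,[proj(W,p*[1,1,0]+[0,0,zf+h]+kx*s+m[:,0]*t)[0].round(1).tolist() for h in(0,.005) for s in(.012,) for t in(-.003,.003)])
c=np.array([.5313,-.0304,.034])
print("slot end",[proj(W,c+kx*.014+m[:,0]*t)[0].round(1).tolist() for t in(-.005,.005)])
by=np.radians(-14.2);bx=np.array([np.cos(by),np.sin(by),0]);b2=np.array([-bx[1],bx[0],0])
print("block top corners",[proj(W,c+[0,0,.003]+bx*.026*i+b2*.026*j)[0].round(1).tolist() for i in(-1,1) for j in(-1,1)])
px=lambda u,v:((u+.5)/5-.5+260,(v+.5)/5-.5+120)
print("obs corners",[np.round(px(*q),1).tolist() for q in((120,300),(291,122),(475,295))], "end dash",px(278,178),px(318,178))
print([atz(W,px(*q),.037) for q in((120,300),(291,122),(475,295))])
```

```text
[ 0.53187536 -0.02927057  0.21331079] 119.22565539820982
foot 0.059910788461117664 [[317.3, 167.0], [324.5, 167.0], [317.3, 168.4], [324.5, 168.4]]
slot end [[314.2, 159.1], [325.2, 159.1]]
block top corners [[279.4, 176.0], [318.5, 134.3], [320.9, 212.8], [360.1, 173.9]]
obs corners [[283.6, 179.6], [317.8, 144.0], [354.6, 178.6]] end dash (315.2, 155.2) (323.2, 155.2)
[array([ 0.50457681, -0.05038426,  0.037     ]), array([ 0.5160346, -0.0065721,  0.037    ]), array([ 0.5608008 , -0.01785818,  0.037     ])]
```

View pics/w6s.png

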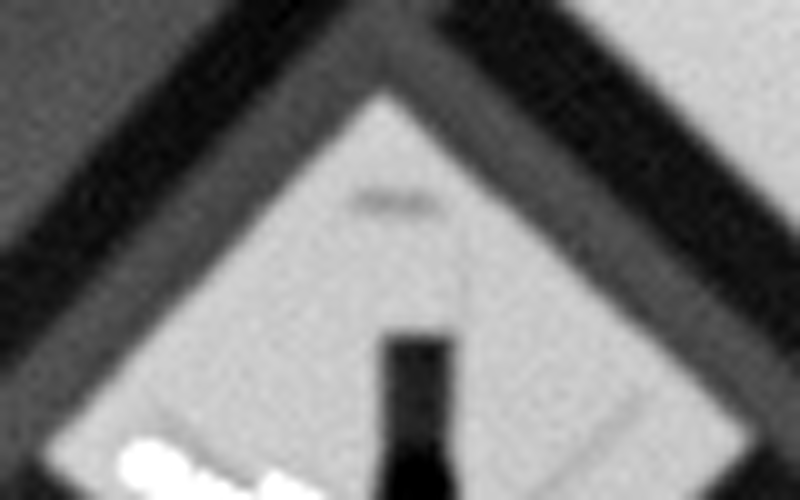

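View pics/top6.png

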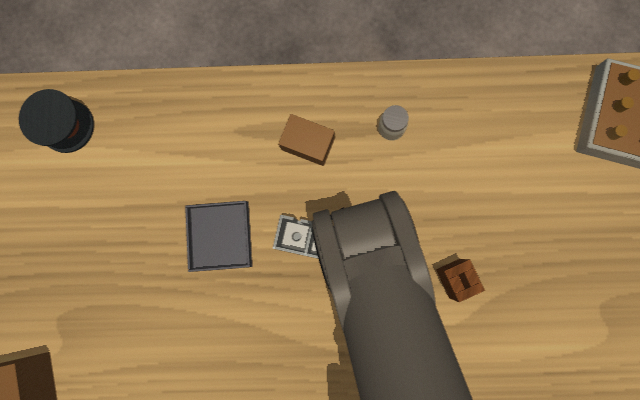

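```bash
python3 - <<'E'
from station import *
from h import *
T=calibration("top")
px=lambda u,v:((u+.5)/10-.5+330,(v+.5)/10-.5+225)
for q in [(175,288),(320,215),(247,251),(190,292),(310,232)]: print(q,atz(T,px(*q),.034)[:2])
# block top corners in top0 crop: TL(155,95) TR(375,140) BL(110,310) BR(325,360)
for q in [(152,92),(378,142),(325,362),(110,312)]: print(q,atz(T,px(*q),.037)[:2])
W,o=np.load("w6.npy",allow_pickle=True); print("dash",atz(W,(319.2,154.8),.034))
W,o=np.load("w5.npy",allow_pickle=True); 
print("w5 proj dash & center", proj(W,[[.5234,-.0142,.034],[.5313,-.0304,.034]]))
E
python3 - <<'E'
import cv2,numpy as np
im=cv2.imread("pics/w5.png").astype(float).mean(2)
z=np.clip((im[40:120,285:362]-88)*12,0,255)
z=cv2.GaussianBlur(z,(0,0),0.8)
cv2.imwrite("pics/w5t.png",cv2.resize(z.astype(np.uint8),None,fx=7,fy=7,interpolation=cv2.INTER_CUBIC))
E
```

```text
(175, 288) [ 0.52315568 -0.01623755]
(320, 215) [ 0.53742242 -0.04660233]
(247, 251) [ 0.53039071 -0.03131235]
(190, 292) [ 0.52226128 -0.01930884]
(310, 232) [ 0.5339785  -0.04442968]
(152, 92) [ 0.56353548 -0.01257834]
(378, 142) [ 0.55207702 -0.05889926]
(325, 362) [ 0.50732759 -0.046561  ]
(110, 312) [ 0.51857345 -0.00270066]
dash [ 0.522111   -0.01495486  0.034     ]
w5 proj dash & center [[324.87717294  60.49741742]
 [323.1112132   79.18267394]]
```

View pics/w5t.png

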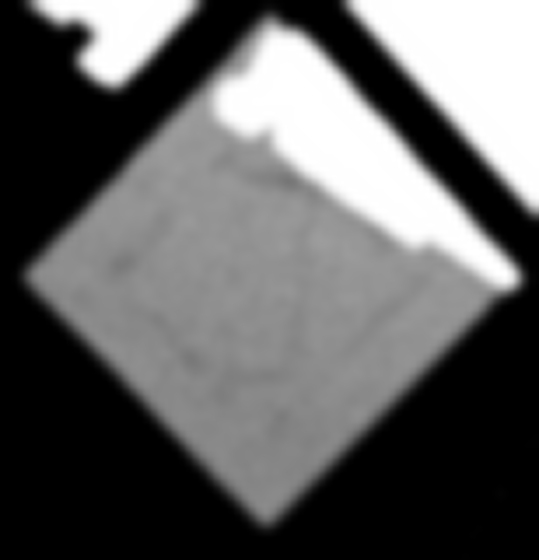

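```bash
cat >> h.py <<'E'
def overlay(W,im,c,by,sa,off,size,s,gain):
    g=im.astype(float).mean(2); z=np.clip((g[off[1]:off[1]+size[1],off[0]:off[0]+size[0]]-gain[0])*gain[1],0,255).astype(np.uint8)
    z=cv2.cvtColor(cv2.resize(z,None,fx=s,fy=s,interpolation=cv2.INTER_CUBIC),cv2.COLOR_GRAY2BGR)
    def quad(a,l,w,zz,col):
        ax=np.array([np.cos(a),np.sin(a),0]);ay=np.array([-ax[1],ax[0],0]); C=np.array([c[0],c[1],zz])
        P=proj(W,[C+ax*l/2*i+ay*w/2*j for i,j in((1,1),(1,-1),(-1,-1),(-1,1))])
        P=((P-off)+.5)*s-.5
        cv2.polylines(z,[np.round(P).astype(np.int32)],True,col,1,cv2.LINE_AA)
    quad(by,.052,.052,.037,(0,255,0)); quad(by,.032,.032,.037,(0,255,255)); quad(sa,.028,.010,.034,(0,0,255))
    return z
E
python3 - <<'E'
from h import *
for n,off,size,s,g in(("w5",(285,40),(77,80),7,(80,8)),("w6",(275,125),(95,95),7,(75,7))):
    W,o=np.load(n+".npy",allow_pickle=True)
    cv2.imwrite(f"pics/{n}o.png",overlay(W,cv2.imread(f"pics/{n}.png"),(.5313,-.0304),np.radians(-14.2),np.radians(117.5),off,size,s,g))
E
```

```text
(no output)
```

View pics/w5o.png

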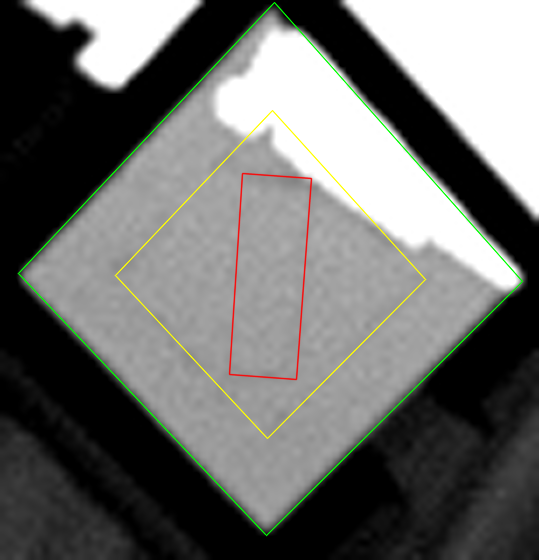

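View pics/w6o.png

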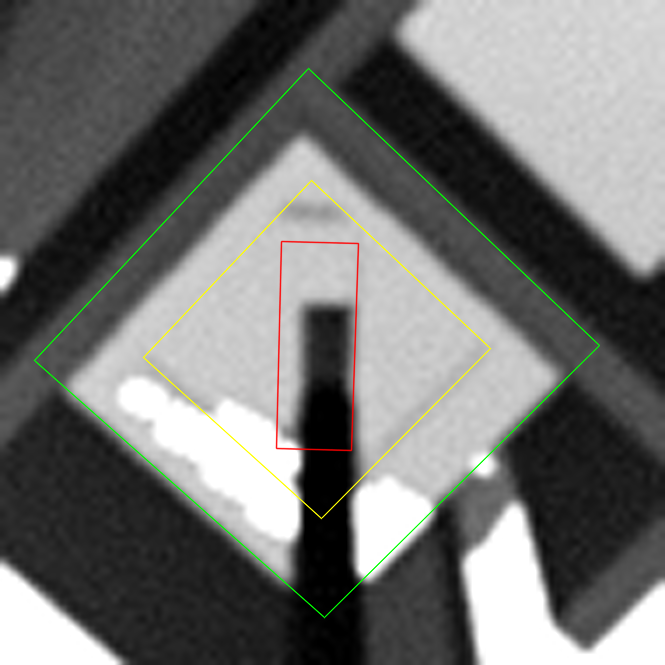

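>>> move_arm(
  steps=[
    {"fingers": 5, "translation": [-1.1, 0, -10], "turn": 0},
    {"fingers": 5, "translation": [0, 0, -10], "turn": 0},
    {"fingers": 5, "translation": [0, 0, -2], "turn": 0},
    {"fingers": 5, "translation": [0, 0, -2], "turn": 0},
    {"fingers": 5, "translation": [0, 0, 0], "turn": 0},
  ],
)

```text
t: 8.78
eef_pos: [0.5301, -0.0295, 0.1883]
tool_rot: [-0.0, 0.968, 0.252, -0.0]
contact_force: [0.3, 0.7, -1.6]
gripper_width: 0.178
```

>>> move_arm(
  steps=[
    {"fingers": 5, "translation": [0, 0, -1], "turn": 0},
    {"fingers": 5, "translation": [0, 0, -0.5], "turn": 0},
    {"fingers": 5, "translation": [0, 0, 0], "turn": 0},
  ],
)

```text
t: 9.15
eef_pos: [0.5301, -0.0295, 0.1869]
tool_rot: [0.0, 0.968, 0.252, 0.0]
contact_force: [-0.4, 0.3, -1.3]
gripper_width: 0.177
```

>>> move_arm(
  steps=[
    {"fingers": 5, "translation": [0, 0, -1], "turn": 0},
    {"fingers": 5, "translation": [0, 0, 0], "turn": 0},
  ],
)

```text
t: 9.4
eef_pos: [0.53, -0.0295, 0.1857]
tool_rot: [-0.0, 0.968, 0.252, -0.0]
contact_force: [-0.3, -0.4, -2.0]
gripper_width: 0.178
```

>>> move_arm(
  steps=[
    {"fingers": 5, "translation": [0, 0, -1], "turn": 0},
    {"fingers": 5, "translation": [0, 0, -1], "turn": 0},
    {"fingers": 5, "translation": [0, 0, 0], "turn": 0},
  ],
)

```text
t: 9.78
eef_pos: [0.53, -0.0295, 0.1837]
tool_rot: [-0.0, 0.968, 0.252, -0.0]
contact_force: [0.0, -0.9, -1.4]
gripper_width: 0.177
```

>>> move_arm(
  steps=[
    {"fingers": 5, "translation": [0, 0, -2], "turn": 0},
    {"fingers": 5, "translation": [0, 0, -2], "turn": 0},
    {"fingers": 5, "translation": [0, 0, 0], "turn": 0},
  ],
)

```text
t: 10.15
eef_pos: [0.5299, -0.0295, 0.1796]
tool_rot: [-0.0, 0.968, 0.252, -0.0]
contact_force: [0.6, -0.9, -0.7]
gripper_width: 0.178
```

>>> move_arm(
  steps=[
    {"fingers": 5, "translation": [0, 0, -2], "turn": 0},
    {"fingers": 5, "translation": [0, 0, -2], "turn": 0},
    {"fingers": 5, "translation": [0, 0, -2], "turn": 0},
    {"fingers": 5, "translation": [0, 0, 0], "turn": 0},
  ],
)

```text
t: 10.65
eef_pos: [0.5299, -0.0295, 0.1736]
tool_rot: [-0.0, 0.968, 0.252, -0.0]
contact_force: [-0.4, -0.4, -2.1]
gripper_width: 0.177
```

>>> move_arm(
  steps=[
    {"fingers": 5, "translation": [0, 0, -2], "turn": 0},
    {"fingers": 5, "translation": [0, 0, -1.5], "turn": 0},
    {"fingers": 5, "translation": [0, 0, -0.5], "turn": 0},
    {"fingers": 5, "translation": [0, 0, 0], "turn": 0},
  ],
)

```text
t: 11.15
eef_pos: [0.53, -0.0295, 0.1698]
tool_rot: [-0.0, 0.968, 0.252, -0.0]
contact_force: [-0.2, -0.0, -2.1]
gripper_width: 0.179
```

>>> move_arm(
  steps=[
    {"fingers": 5, "translation": [0, 0, -1], "turn": 0},
    {"fingers": 5, "translation": [0, 0, 0], "turn": 0},
  ],
)

```text
t: 11.4
eef_pos: [0.53, -0.0295, 0.1687]
tool_rot: [-0.0, 0.968, 0.252, -0.0]
contact_force: [-0.4, 0.2, -1.4]
gripper_width: 0.176
```

>>> move_arm(
  steps=[
    {"fingers": 5, "translation": [0, 0, -0.8], "turn": 0},
    {"fingers": 5, "translation": [0, 0, 0], "turn": 0},
  ],
)

```text
t: 11.65
eef_pos: [0.5303, -0.0295, 0.1685]
tool_rot: [0.0, 0.968, 0.252, 0.0]
contact_force: [-0.6, -0.2, 3.6]
gripper_width: 0.178
```

>>> move_arm(
  steps=[
    {"fingers": 5, "translation": [0, 0, 1.5], "turn": 0},
    {"fingers": 5, "translation": [0, 0, 1.5], "turn": 0},
    {"fingers": 5, "translation": [0, 0, 0], "turn": 0},
    {"fingers": 5, "translation": [0, 0, 0], "turn": -0.1},
    {"fingers": 5, "translation": [0, 0, 0], "turn": -0.15},
    {"fingers": 5, "translation": [0, 0, 0], "turn": -0.15},
  ],
)

```text
t: 12.4
eef_pos: [0.53, -0.0295, 0.1709]
tool_rot: [-0.0, 0.999, 0.052, -0.0]
contact_force: [-0.2, -0.3, -0.9]
gripper_width: 0.178
```

```bash
cat >> h.py <<'E'
def st():
    from station import get_obs
    o=get_obs(); print(round(o["t"],2),o["eef_pos"].round(4),"yaw",np.degrees(yaw(o["tool_rot"])[0]).round(1),"F",o["contact_force"].round(1),"M",o["torque"].round(3),"q7",o["q"][6].round(2),"g",round(o["gripper_width"]*85.4,2))
E
python3 -c "from h import *; st()"
```

```text
12.4 [ 0.53   -0.0295  0.1709] yaw 6.0 F [-0.2 -0.3 -0.9] M [ 0.053 -0.006  0.   ] q7 -0.14 g 15.23
```

Turning freely; finish the quarter turn (aim at about 90° from the slot).

>>> move_arm(
  steps=[
    {"fingers": 5, "translation": [0, 0, 0], "turn": -0.17},
    {"fingers": 5, "translation": [0, 0, 0], "turn": -0.17},
    {"fingers": 5, "translation": [0, 0, 0], "turn": -0.17},
    {"fingers": 5, "translation": [0, 0, 0], "turn": -0.17},
    {"fingers": 5, "translation": [0, 0, 0], "turn": -0.17},
    {"fingers": 5, "translation": [0, 0, 0], "turn": -0.17},
    {"fingers": 5, "translation": [0, 0, 0], "turn": -0.16},
    {"fingers": 5, "translation": [0, 0, 0], "turn": 0},
  ],
)

```text
t: 13.4
eef_pos: [0.53, -0.0293, 0.1709]
tool_rot: [0.0, 0.861, -0.509, 0.0]
contact_force: [-0.1, -0.7, -2.9]
gripper_width: 0.177
```

```bash
python3 -c "from h import *; st()"
```

```text
13.4 [ 0.53   -0.0293  0.1709] yaw -61.2 F [-0.1 -0.7 -2.9] M [ 0.055 -0.051  0.034] q7 -1.22 g 15.15
```

>>> move_arm(
  steps=[
    {"fingers": 5, "translation": [0, 0, 1.5], "turn": 0},
    {"fingers": 5, "translation": [0, 0, 1.5], "turn": 0},
    {"fingers": 5, "translation": [0, 0, 1], "turn": 0},
    {"fingers": 5, "translation": [0, 0, 0], "turn": 0},
  ],
  newtons=100,
)

```text
t: 13.9
eef_pos: [0.5298, -0.0297, 0.1749]
tool_rot: [0.0, 0.86, -0.51, -0.0]
contact_force: [0.3, 0.1, -4.4]
gripper_width: 0.171
```

>>> move_arm(
  steps=[
    {"fingers": 5, "translation": [0, 0, 1], "turn": 0},
    {"fingers": 5, "translation": [0, 0, 1], "turn": 0},
    {"fingers": 5, "translation": [0, 0, 0], "turn": 0},
  ],
)

```text
t: 14.28
eef_pos: [0.5301, -0.0295, 0.1771]
tool_rot: [-0.0, 0.86, -0.51, 0.0]
contact_force: [-0.1, -0.5, -4.0]
gripper_width: 0.174
```

```bash
python3 -c "from h import *; st()"
```

```text
14.28 [ 0.5301 -0.0295  0.1771] yaw -61.3 F [-0.1 -0.5 -4. ] M [-0.063  0.043  0.02 ] q7 -1.22 g 14.82
```

>>> move_arm(
  steps=[
    {"fingers": 5, "translation": [0, 0, 3], "turn": 0},
    {"fingers": 5, "translation": [0, 0, 5], "turn": 0},
    {"fingers": 5, "translation": [0, 0, 0], "turn": 0},
  ],
)

```text
t: 14.65
eef_pos: [0.5303, -0.0296, 0.1856]
tool_rot: [-0.0, 0.86, -0.51, 0.0]
contact_force: [-0.2, -0.7, -3.0]
gripper_width: 0.177
```

Run:
```python
from h import *
from station import *
st(); im=read_camera("scene"); cv2.imwrite("pics/s7.png",cv2.resize(im[120:240,260:420],None,fx=5,fy=5,interpolation=cv2.INTER_CUBIC)); st()
```

```text
14.65 [ 0.5303 -0.0296  0.1856] yaw -61.3 F [-0.2 -0.7 -3. ] M [-0.22   0.15   0.034] q7 -1.22 g 15.11
14.7 [ 0.5303 -0.0296  0.1854] yaw -61.3 F [-0.5 -0.2 -1.9] M [-0.204  0.092 -0.001] q7 -1.22 g 14.69
```

View pics/s7.png

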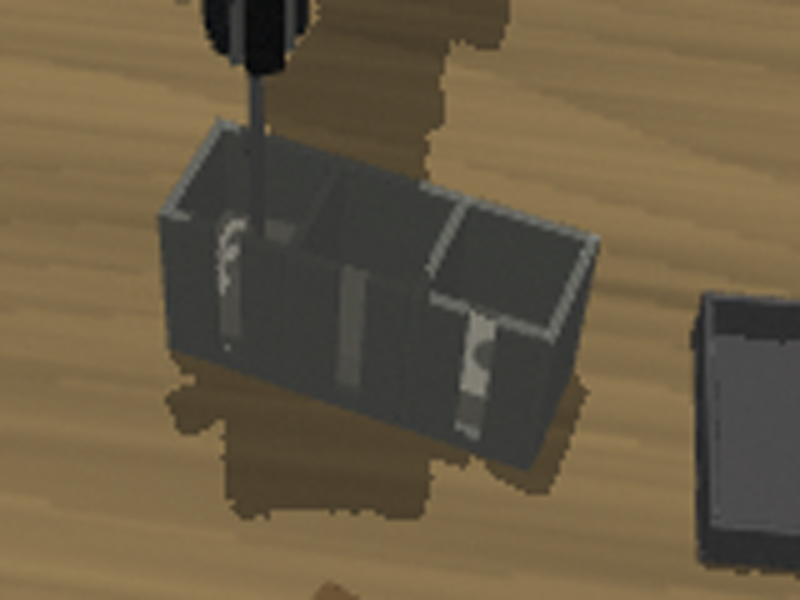

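Run:
```python
from h import *
from station import *
for i in range(3): im=read_camera("wrist"); st()
cv2.imwrite("pics/w8.png",im)
g=im.astype(float).mean(2)[100:250,240:400]
cv2.imwrite("pics/w8z.png",cv2.resize(np.clip((g-20)*2,0,255).astype(np.uint8),None,fx=4,fy=4,interpolation=cv2.INTER_CUBIC))
a=cv2.imread("pics/scene0.png")[120:240,260:420]
cv2.imwrite("pics/s0z.png",cv2.resize(a,None,fx=5,fy=5,interpolation=cv2.INTER_CUBIC))
```

```text
14.75 [ 0.5303 -0.0296  0.1853] yaw -61.3 F [-0.  -0.6 -3.8] M [-0.194  0.073  0.086] q7 -1.22 g 14.46
14.8 [ 0.5302 -0.0296  0.1852] yaw -61.3 F [ 0.5 -0.5 -2.6] M [-0.218 -0.028 -0.057] q7 -1.22 g 15.06
14.85 [ 0.5302 -0.0296  0.1851] yaw -61.3 F [-0.3  0.  -3.4] M [-0.285  0.029 -0.031] q7 -1.22 g 15.12
```

View pics/w8z.png

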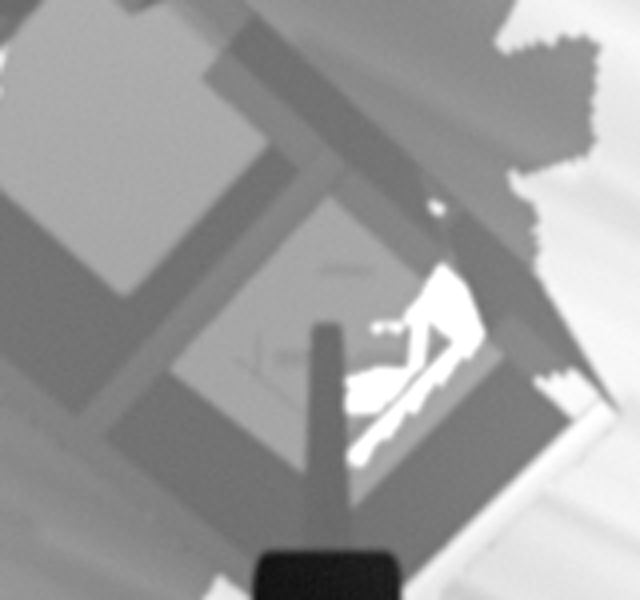

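View pics/s0z.png

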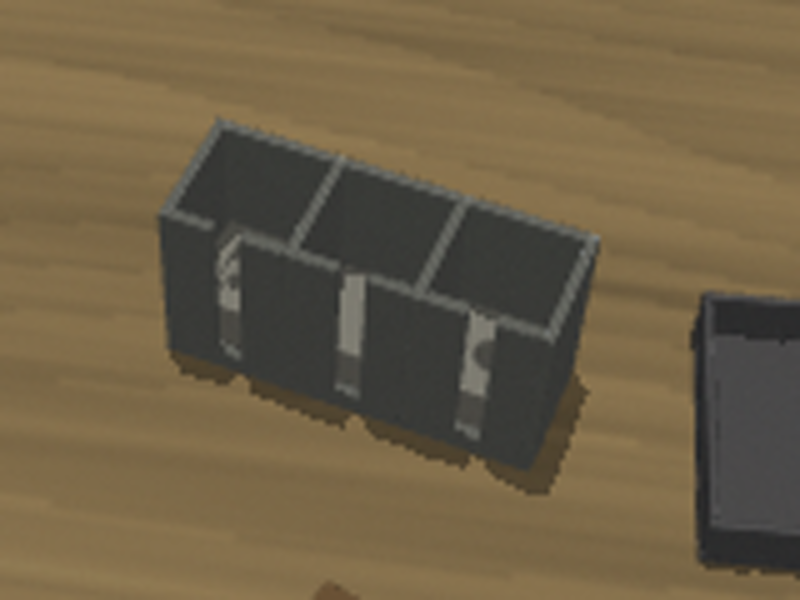

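>>> move_arm(
  steps=[
    {"fingers": 5, "translation": [0, 0, 6], "turn": 0},
    {"fingers": 5, "translation": [0, 0, 8], "turn": 0},
    {"fingers": 5, "translation": [0, 0, 8], "turn": 0},
    {"fingers": 5, "translation": [0, 0, 8], "turn": 0},
  ],
)

```text
t: 15.35
eef_pos: [0.5302, -0.0295, 0.2157]
tool_rot: [-0.0, 0.86, -0.51, 0.0]
contact_force: [-0.3, -0.9, -4.1]
gripper_width: 0.171
```

```bash
python3 -c "from h import *; st()"
```

```text
15.35 [ 0.5302 -0.0295  0.2157] yaw -61.3 F [-0.3 -0.9 -4.1] M [-0.172  0.021 -0.041] q7 -1.21 g 14.63
```

>>> move_arm(
  steps=[
    {"fingers": 5, "translation": [0, 0, 10], "turn": 0},
    {"fingers": 5, "translation": [0, 0, 10], "turn": 0},
    {"fingers": 5, "translation": [0, 0, 10], "turn": 0},
    {"fingers": 5, "translation": [0, 0, 10], "turn": 0},
    {"fingers": 5, "translation": [0, 0, 12], "turn": 0},
    {"fingers": 5, "translation": [0, 0, 12], "turn": 0},
    {"fingers": 5, "translation": [0, 0, 12], "turn": 0},
    {"fingers": 5, "translation": [0, 0, 8], "turn": 0},
    {"fingers": 5, "translation": [0, 0, 0], "turn": 0},
    {"fingers": 5, "translation": [0, 0, 0], "turn": 0},
  ],
)

```text
t: 16.6
eef_pos: [0.5298, -0.0295, 0.2986]
tool_rot: [0.0, 0.86, -0.51, -0.0]
contact_force: [0.4, 0.7, -3.9]
gripper_width: 0.176
```

Run:
```python
from h import *
from station import *
st(); im=read_camera("scene"); cv2.imwrite("pics/s9.png",cv2.resize(im[80:240,220:480],None,fx=3,fy=3,interpolation=cv2.INTER_CUBIC)); st()
im=read_camera("wrist"); cv2.imwrite("pics/w9.png",im)
W=calibration("wrist")
for n in ["tray","slot_block"]: print(n,[(np.round(a["xy"],1).tolist(),round(float(a["conf"]),2)) for a in place_of("wrist",n)[:3]])
```

```text
16.6 [ 0.5298 -0.0295  0.2986] yaw -61.3 F [ 0.4  0.7 -3.9] M [0.011 0.004 0.005] q7 -1.18 g 15.01
16.65 [ 0.5297 -0.0295  0.2984] yaw -61.3 F [-0.7  0.1 -3.7] M [ 0.049  0.033 -0.001] q7 -1.18 g 14.91
tray []
slot_block [([313.1, 177.9], 0.77)]
```

View pics/s9.png

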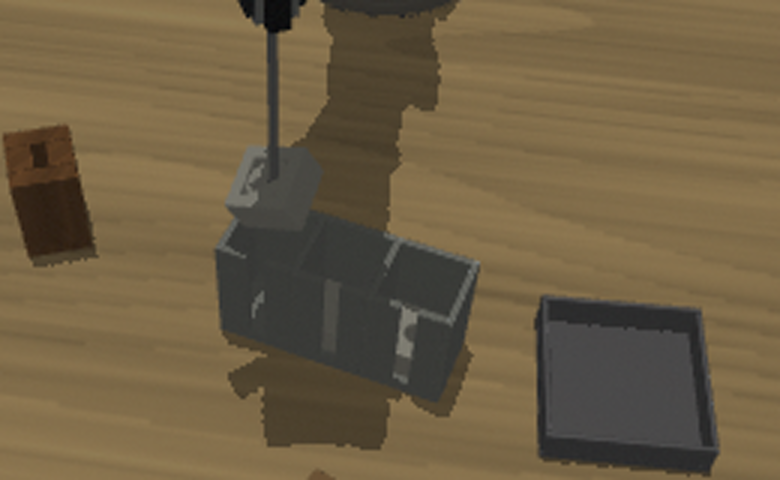

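View pics/w9.png

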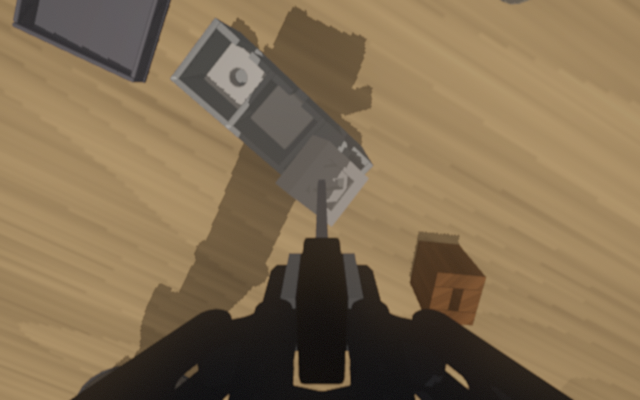

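>>> move_arm(
  steps=[
    {"fingers": 5, "translation": [1, 8, 0], "turn": 0},
    {"fingers": 5, "translation": [2, 16, 0], "turn": 0},
    {"fingers": 5, "translation": [3, 24, 0], "turn": 0},
    {"fingers": 5, "translation": [4, 30, 0], "turn": 0},
    {"fingers": 5, "translation": [4, 32, 0], "turn": 0},
    {"fingers": 5, "translation": [4, 32, 0], "turn": 0},
    {"fingers": 5, "translation": [4, 32, 0], "turn": 0},
    {"fingers": 5, "translation": [4, 32, 0], "turn": 0},
    {"fingers": 5, "translation": [4, 30, 0], "turn": 0},
    {"fingers": 5, "translation": [3, 24, 0], "turn": 0},
  ],
)

```text
t: 18.05
eef_pos: [0.5624, 0.2337, 0.2989]
tool_rot: [-0.0, 0.861, -0.509, -0.0]
contact_force: [-0.5, 0.2, -3.4]
gripper_width: 0.176
```

>>> move_arm(
  steps=[
    {"fingers": 5, "translation": [2, 16, 0], "turn": 0},
    {"fingers": 5, "translation": [1, 9, 0], "turn": 0},
    {"fingers": 5, "translation": [0, 0, -15], "turn": 0},
    {"fingers": 5, "translation": [0, 0, -25], "turn": 0},
    {"fingers": 5, "translation": [0, 0, -25], "turn": 0},
    {"fingers": 5, "translation": [0, 0, -15], "turn": 0},
    {"fingers": 5, "translation": [0, 0, 0], "turn": 0},
  ],
)

```text
t: 18.92
eef_pos: [0.5654, 0.2542, 0.2175]
tool_rot: [0.001, 0.86, -0.51, -0.001]
contact_force: [0.8, 0.2, -4.4]
gripper_width: 0.173
```

Run:
```python
from h import *
from station import *
st(); im=read_camera("scene"); cv2.imwrite("pics/s10.png",cv2.resize(im[80:260,280:500],None,fx=3,fy=3,interpolation=cv2.INTER_CUBIC)); st()
im=read_camera("wrist"); cv2.imwrite("pics/w10.png",im)
o=get_obs();p=o["eef_pos"];W=calibration("wrist");print(proj(W,[[p[0],p[1],.005],[p[0],p[1],.078]]))
for n in ["tray","slot_block","plate_middle"]: print(n,[(np.round(a["xy"],1).tolist(),round(float(a["conf"]),2)) for a in place_of("wrist",n)[:3]])
```

```text
18.93 [0.5654 0.2542 0.2175] yaw -61.4 F [ 0.8  0.2 -4.4] M [ 0.005  0.014 -0.039] q7 -1.74 g 14.74
18.98 [0.5661 0.2549 0.2188] yaw -61.3 F [ 0.2  1.  -2.9] M [0.018 0.003 0.006] q7 -1.74 g 15.14
[[321.60177415 164.97078356]
 [321.60594581 184.78517611]]
tray []
slot_block [([313.3, 175.8], 0.96)]
plate_middle [([333.4, 184.6], 0.77)]
```

View pics/s10.png

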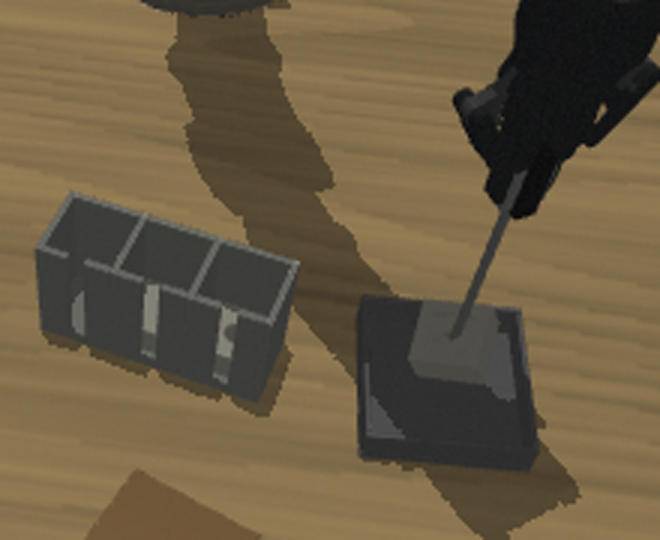

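View pics/w10.png

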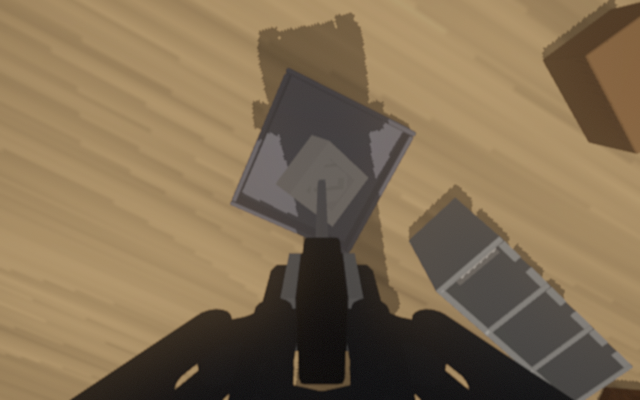

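>>> move_arm(
  steps=[
    {"fingers": 5, "translation": [0, 0, -10], "turn": 0},
    {"fingers": 5, "translation": [0, 0, -12], "turn": 0},
    {"fingers": 5, "translation": [0, 0, -8], "turn": 0},
    {"fingers": 5, "translation": [0, 0, -5], "turn": 0},
    {"fingers": 5, "translation": [0, 0, -2], "turn": 0},
    {"fingers": 5, "translation": [0, 0, 0], "turn": 0},
  ],
)

```text
t: 19.92
eef_pos: [0.5661, 0.2555, 0.182]
tool_rot: [-0.0, 0.86, -0.51, 0.0]
contact_force: [-0.5, 0.1, -2.9]
gripper_width: 0.169
```

```bash
python3 -c "from h import *; st()"
```

```text
19.93 [0.5661 0.2555 0.182 ] yaw -61.3 F [-0.5  0.1 -2.9] M [-0.005  0.025  0.035] q7 -1.75 g 14.43
```

>>> move_arm(
  steps=[
    {"fingers": 5, "translation": [0, 0, -1.5], "turn": 0},
    {"fingers": 5, "translation": [0, 0, -1.5], "turn": 0},
    {"fingers": 5, "translation": [0, 0, -1], "turn": 0},
    {"fingers": 5, "translation": [0, 0, -1], "turn": 0},
    {"fingers": 5, "translation": [0, 0, -1], "turn": 0},
    {"fingers": 5, "translation": [0, 0, 0], "turn": 0},
  ],
)

```text
t: 20.68
eef_pos: [0.566, 0.2555, 0.1759]
tool_rot: [0.0, 0.86, -0.51, -0.0]
contact_force: [0.4, 0.2, -2.6]
gripper_width: 0.179
```

```bash
python3 -c "
from h import *
from station import *
st()
for i in range(3): read_camera('top'); st()"
```

```text
20.68 [0.566  0.2555 0.1759] yaw -61.3 F [ 0.4  0.2 -2.6] M [ 0.01  -0.018  0.034] q7 -1.76 g 15.25
20.73 [0.5661 0.2555 0.176 ] yaw -61.3 F [ 0.8  0.4 -2.9] M [ 0.004 -0.046  0.013] q7 -1.76 g 14.87
20.77 [0.5661 0.2555 0.176 ] yaw -61.3 F [-0.7  0.1 -4.2] M [-0.02  -0.005 -0.042] q7 -1.76 g 14.72
20.82 [0.5661 0.2555 0.176 ] yaw -61.3 F [ 0.1  0.4 -4.1] M [ 0.011 -0.002  0.006] q7 -1.76 g 14.89
```

Still hanging; a little further down until the weight comes off.

>>> move_arm(
  steps=[
    {"fingers": 5, "translation": [0, 0, -1], "turn": 0},
    {"fingers": 5, "translation": [0, 0, -1], "turn": 0},
    {"fingers": 5, "translation": [0, 0, -1], "turn": 0},
    {"fingers": 5, "translation": [0, 0, 0], "turn": 0},
  ],
)

```text
t: 21.32
eef_pos: [0.5662, 0.2556, 0.1732]
tool_rot: [-0.0, 0.86, -0.51, 0.0]
contact_force: [-0.8, 0.7, -1.7]
gripper_width: 0.175
```

```bash
python3 -c "
from h import *
from station import *
st()
for i in range(3): read_camera('top'); st()"
```

```text
21.32 [0.5662 0.2556 0.1732] yaw -61.3 F [-0.8  0.7 -1.7] M [-0.018  0.     0.019] q7 -1.76 g 14.97
21.38 [0.5662 0.2556 0.1732] yaw -61.3 F [ 0.1 -0.1 -0.8] M [ 0.043  0.003 -0.015] q7 -1.76 g 14.72
21.43 [0.5662 0.2556 0.1732] yaw -61.3 F [ 0.8 -0.4 -1.9] M [ 0.013 -0.003 -0.005] q7 -1.76 g 15.25
21.48 [0.5662 0.2556 0.1732] yaw -61.3 F [-0.3 -0.3 -1.7] M [-0.037  0.034 -0.042] q7 -1.76 g 14.75
```

>>> move_arm(
  steps=[
    {"fingers": 5, "translation": [0, 0, -1.5], "turn": 0},
    {"fingers": 5, "translation": [0, 0, -1.5], "turn": 0},
    {"fingers": 5, "translation": [0, 0, -0.5], "turn": 0},
    {"fingers": 5, "translation": [0, 0, 0], "turn": 0},
  ],
)

```text
t: 21.98
eef_pos: [0.566, 0.2555, 0.1694]
tool_rot: [0.0, 0.86, -0.51, -0.0]
contact_force: [0.6, 0.5, -1.2]
gripper_width: 0.172
```

```bash
python3 -c "
from h import *
from station import *
st()
for i in range(2): im=read_camera('wrist'); st()
cv2.imwrite('pics/w11.png',im)
g=im.astype(float).mean(2)[110:250,250:410]
cv2.imwrite('pics/w11z.png',cv2.resize(np.clip((g-30)*2.5,0,255).astype(np.uint8),None,fx=4,fy=4,interpolation=cv2.INTER_CUBIC))
"
```

```text
21.98 [0.566  0.2555 0.1694] yaw -61.3 F [ 0.6  0.5 -1.2] M [ 0.037 -0.001  0.021] q7 -1.76 g 14.73
22.02 [0.5661 0.2555 0.1695] yaw -61.3 F [-0.   0.2 -1.8] M [-0.01  -0.061  0.022] q7 -1.76 g 14.92
22.07 [0.5661 0.2555 0.1695] yaw -61.3 F [-0.5  0.9 -0.5] M [-0.009 -0.005  0.017] q7 -1.76 g 14.98
```

View pics/w11z.png

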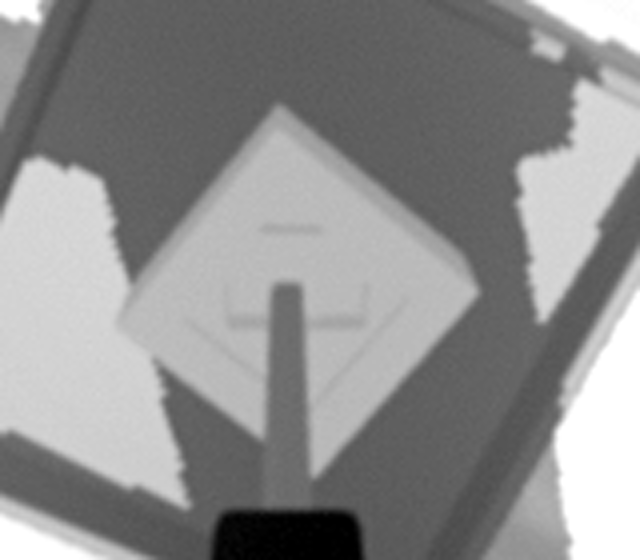

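Run:
```python
from h import *
from station import *
W=calibration("wrist"); st(); p=get_obs()["eef_pos"]
px=lambda u,v:((u+.5)/4-.5+250,(v+.5)/4-.5+110)
for n,q in dict(BL=(229,323),BR=(367,323),TLend=(228,285),TRend=(367,285)).items(): print(n,(atz(W,px(*q),.033)[:2]).round(4))
a=yaw(get_obs()["tool_rot"])[1]; kx=-a[:,1]
mid=(atz(W,px(229,323),.033)+atz(W,px(367,323),.033))/2+kx*.005; print("slot centre",mid, "rel TCP tool x, kx:",(mid-p)@a[:,0]*1e3,(mid-p)@kx*1e3)
L=atz(W,px(229,323),.033)-atz(W,px(367,323),.033); print(np.linalg.norm(L),np.degrees(np.arctan2(L[1],L[0])))
# block top corners (z=.036)
cs=[(118,322),(279,118),(480,293)]
P=[atz(W,px(*q),.036) for q in cs]; print((P[0]+P[2])/2, [np.linalg.norm(P[1]-P[i]) for i in(0,2)])
im=cv2.imread("pics/w11.png"); 
for off in [0]:
  print(proj(W,[[p[0],p[1],.033]]), (proj(W,[[p[0],p[1],.033]])[0]-[250,110])*4)
```

```text
22.07 [0.5661 0.2555 0.1695] yaw -61.3 F [-0.5  0.9 -0.5] M [-0.009 -0.005  0.017] q7 -1.76 g 14.98
BL [0.5574 0.2644]
BR [0.5708 0.2399]
TLend [0.5643 0.2683]
TRend [0.5777 0.2438]
slot centre [0.56848336 0.25452873 0.03300011] rel TCP tool x, kx: 2.0208095166828093 1.64834144285744
0.027905835624550315 118.71508447466297
[0.5677401  0.25406872 0.036     ] [np.float64(0.051956261895683094), np.float64(0.05284646914847936)]
[[321.62229572 186.39666391]] [286.48918288 305.58665566]
```

>>> move_arm(
  steps=[
    {"fingers": 5, "translation": [1, -0.6, 0], "turn": 0},
    {"fingers": 5, "translation": [1, -0.6, 0], "turn": 0.1},
    {"fingers": 5, "translation": [0, 0, 0], "turn": 0.17},
    {"fingers": 5, "translation": [0, 0, 0], "turn": 0.17},
    {"fingers": 5, "translation": [0, 0, 0], "turn": 0.17},
    {"fingers": 5, "translation": [0, 0, 0], "turn": 0.17},
    {"fingers": 5, "translation": [0, 0, 0], "turn": 0.17},
    {"fingers": 5, "translation": [0, 0, 0], "turn": 0.17},
    {"fingers": 5, "translation": [0, 0, 0], "turn": 0.17},
    {"fingers": 5, "translation": [0, 0, 0], "turn": 0.17},
  ],
)

```text
t: 23.32
eef_pos: [0.5683, 0.2541, 0.1695]
tool_rot: [0.0, 0.981, 0.196, 0.0]
contact_force: [-0.4, 0.4, -1.2]
gripper_width: 0.174
```

>>> move_arm(
  steps=[
    {"fingers": 5, "translation": [0, 0, 0], "turn": 0.11},
    {"fingers": 5, "translation": [0, 0, 0], "turn": 0},
    {"fingers": 5, "translation": [0, 0, 0], "turn": 0},
  ],
)

```text
t: 23.7
eef_pos: [0.5682, 0.2542, 0.1695]
tool_rot: [0.0, 0.969, 0.246, 0.0]
contact_force: [1.1, -0.5, -1.8]
gripper_width: 0.179
```

```bash
python3 -c "
from h import *
from station import *
st()
for i in range(2): im=read_camera('wrist'); st()
cv2.imwrite('pics/w12.png',im)
g=im.astype(float).mean(2)[110:250,250:410]
cv2.imwrite('pics/w12z.png',cv2.resize(np.clip((g-30)*2.5,0,255).astype(np.uint8),None,fx=4,fy=4,interpolation=cv2.INTER_CUBIC))
"
```

```text
23.7 [0.5682 0.2542 0.1695] yaw 28.5 F [ 1.1 -0.5 -1.8] M [ 0.02  -0.011  0.008] q7 -0.35 g 15.26
23.75 [0.5681 0.2543 0.1695] yaw 28.5 F [-0.   0.  -0.9] M [0.028 0.028 0.016] q7 -0.35 g 15.31
23.8 [0.5681 0.2543 0.1696] yaw 28.6 F [-0.9  0.5 -2.1] M [-0.024  0.039  0.041] q7 -0.35 g 14.81
```

View pics/w12z.png

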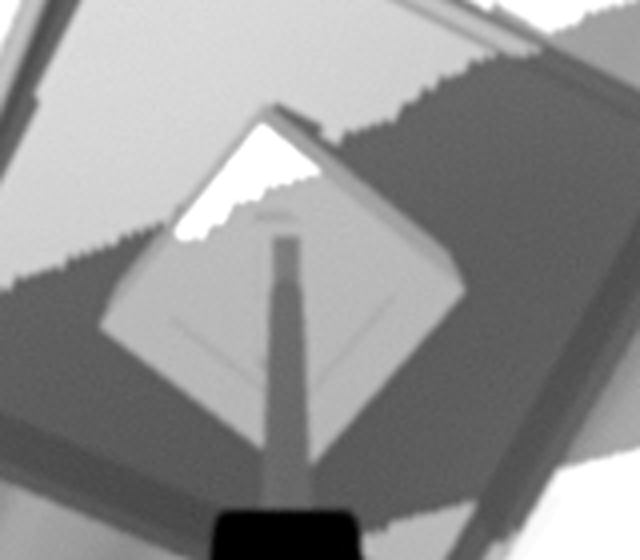

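>>> move_arm(
  steps=[
    {"fingers": 5, "translation": [0, 0, 1.5], "turn": 0},
    {"fingers": 5, "translation": [0, 0, 2], "turn": 0},
    {"fingers": 5, "translation": [0, 0, 2], "turn": 0},
    {"fingers": 5, "translation": [0, 0, 2], "turn": 0},
    {"fingers": 5, "translation": [0, 0, 0], "turn": 0},
  ],
)

```text
t: 24.42
eef_pos: [0.5682, 0.2544, 0.1773]
tool_rot: [-0.0, 0.969, 0.247, 0.0]
contact_force: [0.0, -0.5, -1.0]
gripper_width: 0.173
```

```bash
python3 -c "
from h import *
from station import *
st()
for i in range(3): im=read_camera('wrist'); st()
"
```

```text
24.43 [0.5682 0.2544 0.1773] yaw 28.6 F [ 0.  -0.5 -1. ] M [ 0.012 -0.018 -0.044] q7 -0.35 g 14.8
24.48 [0.5681 0.2543 0.1771] yaw 28.6 F [ 0.3 -0.7 -1.8] M [-0.023  0.019 -0.04 ] q7 -0.35 g 14.85
24.52 [0.5681 0.2543 0.177 ] yaw 28.6 F [-0.6 -0.1 -2. ] M [-0.08  -0.011  0.024] q7 -0.35 g 14.96
24.57 [0.568  0.2543 0.1769] yaw 28.6 F [-0.3 -1.1 -0.4] M [ 0.084 -0.013 -0.025] q7 -0.35 g 15.01
```

>>> move_arm(
  steps=[
    {"fingers": 5, "translation": [0, 0, 3], "turn": 0},
    {"fingers": 5, "translation": [0, 0, 4], "turn": 0},
    {"fingers": 5, "translation": [0, 0, 4], "turn": 0},
    {"fingers": 5, "translation": [0, 0, 4], "turn": 0},
    {"fingers": 5, "translation": [0, 0, 15], "turn": 0},
    {"fingers": 5, "translation": [0, 0, 20], "turn": 0},
    {"fingers": 5, "translation": [0, 0, 0], "turn": 0},
  ],
)

```text
t: 25.45
eef_pos: [0.5692, 0.2554, 0.2298]
tool_rot: [-0.001, 0.969, 0.247, 0.002]
contact_force: [-0.3, 0.0, -0.3]
gripper_width: 0.171
```

```bash
python3 -c "
from h import *
from station import *
st()
im=read_camera('scene'); cv2.imwrite('pics/s13.png',cv2.resize(im[80:260,280:500],None,fx=3,fy=3,interpolation=cv2.INTER_CUBIC)); st()
"
```

```text
25.45 [0.5692 0.2554 0.2298] yaw 28.6 F [-0.3  0.  -0.3] M [ 0.039 -0.018 -0.036] q7 -0.31 g 14.57
25.5 [0.5686 0.2548 0.2285] yaw 28.6 F [-0.1 -0.5 -1.8] M [ 0.004 -0.032 -0.014] q7 -0.31 g 15.32
```

View pics/s13.png

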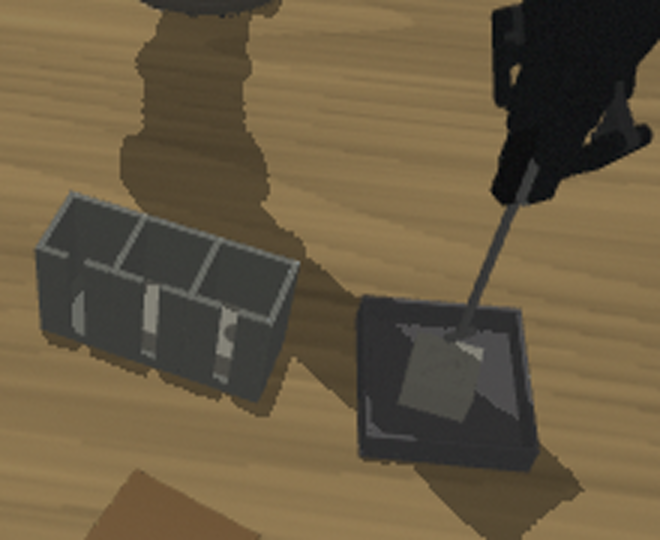

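>>> move_arm(
  steps=[
    {"fingers": 5, "translation": [0, 0, 30], "turn": 0},
    {"fingers": 5, "translation": [0, 0, 32], "turn": -0.1},
    {"fingers": 5, "translation": [-5, -25, 0], "turn": -0.17},
    {"fingers": 5, "translation": [-8, -40, 0], "turn": -0.17},
    {"fingers": 5, "translation": [-9, -45, 0], "turn": -0.17},
    {"fingers": 5, "translation": [-9, -45, 0], "turn": -0.17},
    {"fingers": 5, "translation": [-9, -45, 0], "turn": -0.17},
    {"fingers": 5, "translation": [-9, -45, 0], "turn": -0.17},
    {"fingers": 5, "translation": [-9, -45, 0], "turn": -0.17},
    {"fingers": 5, "translation": [-9, -45, 0], "turn": -0.17},
  ],
)

```text
t: 26.75
eef_pos: [0.5002, -0.0821, 0.2887]
tool_rot: [0.0, 0.886, -0.464, -0.0]
contact_force: [-0.3, -0.6, -1.4]
gripper_width: 0.176
```

>>> move_arm(
  steps=[
    {"fingers": 5, "translation": [-9, -45, 0], "turn": -0.17},
    {"fingers": 5, "translation": [-9, -45, 0], "turn": -0.034},
    {"fingers": 5, "translation": [-9, -40, 0], "turn": 0},
    {"fingers": 5, "translation": [-8, -29, 0], "turn": 0},
    {"fingers": 5, "translation": [0, 0, 0], "turn": 0},
    {"fingers": 5, "translation": [0, 0, 0], "turn": 0},
  ],
)

```text
t: 27.5
eef_pos: [0.4661, -0.2388, 0.2887]
tool_rot: [-0.0, 0.836, -0.549, -0.0]
contact_force: [0.4, 0.5, -1.1]
gripper_width: 0.178
```

Run:
```python
from h import *
from station import *
read_camera("wrist");read_camera("wrist");st(); W=calibration("wrist"); im=read_camera("wrist"); cv2.imwrite("pics/w14.png",im); np.save("w14.npy",np.array([W,dict(get_obs())],dtype=object),allow_pickle=True)
p=get_obs()["eef_pos"];a=yaw(get_obs()["tool_rot"])[1];kx=-a[:,1]
def q(c,ang,l,w,z):
    ax=np.array([np.cos(ang),np.sin(ang),0]);ay=np.array([-ax[1],ax[0],0]);C=np.array([c[0],c[1],z])
    return proj(W,[C+ax*l/2*i+ay*w/2*j for i,j in((1,1),(1,-1),(-1,-1),(-1,1))])
off=(270,90);s=6;v=cv2.resize(im[90:190,270:370],None,fx=s,fy=s,interpolation=cv2.INTER_CUBIC);v=cv2.convertScaleAbs(v,alpha=1.8)
for P,c in((q((.465,-.240),np.radians(23.1),.066,.056,.085),(0,255,0)),(q((.465,-.240),np.radians(23.1),.030,.012,.085),(0,255,255)),(q(p-kx*.0006,np.arctan2(kx[1],kx[0]),.024,.006,p[2]-.1534),(0,0,255))):
    cv2.polylines(v,[np.round((P-off+.5)*s-.5).astype(np.int32)],True,c,1,cv2.LINE_AA)
cv2.imwrite("pics/w14o.png",v)
```

```text
27.6 [ 0.4664 -0.2383  0.2889] yaw -66.6 F [ 0.2 -0.6 -1.2] M [ 0.019  0.03  -0.029] q7 -0.86 g 14.75
```

View pics/w14o.png

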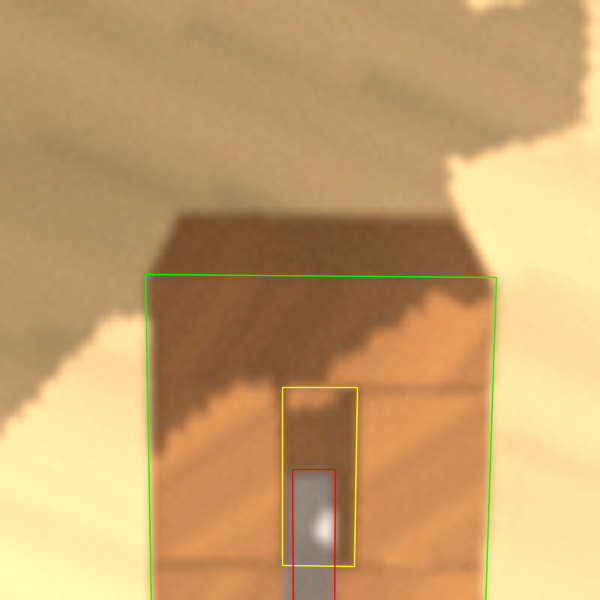

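View pics/w14.png

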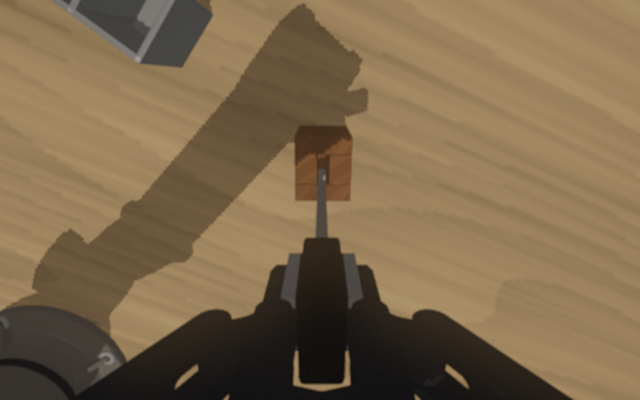

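>>> move_arm(
  steps=[
    {"fingers": 5, "translation": [-0.5, -1.4, -20], "turn": 0},
    {"fingers": 5, "translation": [0, 0, -20], "turn": 0},
    {"fingers": 5, "translation": [0, 0, -4], "turn": 0},
    {"fingers": 5, "translation": [0, 0, 0], "turn": 0},
    {"fingers": 5, "translation": [0, 0, 0], "turn": 0},
  ],
)

```text
t: 28.28
eef_pos: [0.4662, -0.2411, 0.2459]
tool_rot: [-0.0, 0.835, -0.55, 0.001]
contact_force: [-0.0, -0.5, -1.0]
gripper_width: 0.174
```

Run:
```python
from h import *
from station import *
st(); W=calibration("wrist"); im=read_camera("wrist"); cv2.imwrite("pics/w15.png",im)
off=(270,110);s=6;v=cv2.resize(im[110:210,270:370],None,fx=s,fy=s,interpolation=cv2.INTER_CUBIC);v=cv2.convertScaleAbs(v,alpha=1.8)
cv2.imwrite("pics/w15o.png",v)
```

```text
28.27 [ 0.4662 -0.2411  0.2459] yaw -66.7 F [-0.  -0.5 -1. ] M [ 0.02   0.017 -0.024] q7 -0.87 g 14.9
```

View pics/w15o.png

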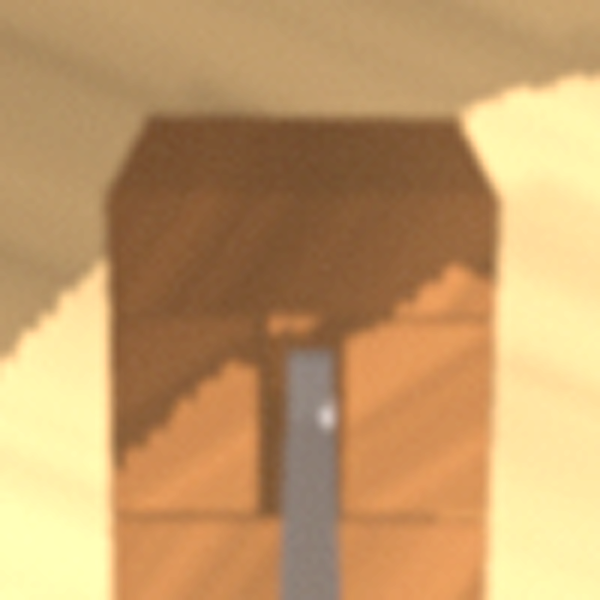

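Run:
```python
from h import *
from station import *
st()
read_camera("wrist"); st(); read_camera("wrist"); st()
```

```text
28.32 [ 0.4661 -0.2412  0.2459] yaw -66.7 F [-0.   0.  -0.3] M [ 0.052 -0.046 -0.023] q7 -0.87 g 14.87
28.38 [ 0.466  -0.2412  0.2458] yaw -66.7 F [ 0.   0.6 -2.2] M [0.014 0.037 0.041] q7 -0.87 g 14.96
28.43 [ 0.4659 -0.2412  0.2457] yaw -66.7 F [ 0.1  0.2 -1.4] M [ 0.002  0.022 -0.02 ] q7 -0.87 g 14.73
```

Correct by +1.2 mm in y, then lower into the pocket.

>>> move_arm(
  steps=[
    {"fingers": 5, "translation": [-0.2, 1.2, 0], "turn": 0},
    {"fingers": 5, "translation": [0, 0, -5], "turn": 0},
    {"fingers": 5, "translation": [0, 0, -6], "turn": 0},
    {"fingers": 5, "translation": [0, 0, -6], "turn": 0},
    {"fingers": 5, "translation": [0, 0, 0], "turn": 0},
  ],
)

```text
t: 29.05
eef_pos: [0.4649, -0.2398, 0.2272]
tool_rot: [0.0, 0.835, -0.55, -0.001]
contact_force: [0.8, -0.2, -1.4]
gripper_width: 0.174
```

Run:
```python
from h import *
from station import *
st()
read_camera("wrist"); st()
```

```text
29.05 [ 0.4649 -0.2398  0.2272] yaw -66.7 F [ 0.8 -0.2 -1.4] M [-0.003  0.022  0.012] q7 -0.88 g 14.84
29.1 [ 0.4652 -0.2398  0.2276] yaw -66.7 F [ 0.9  0.3 -1.8] M [ 0.01  -0.027  0.035] q7 -0.88 g 14.88
```

Foot is in the pocket without contact; go down.

>>> move_arm(
  steps=[
    {"fingers": 5, "translation": [0, 0, -12], "turn": 0},
    {"fingers": 5, "translation": [0, 0, -15], "turn": 0},
    {"fingers": 5, "translation": [0, 0, -15], "turn": 0},
    {"fingers": 5, "translation": [0, 0, -12], "turn": 0},
    {"fingers": 5, "translation": [0, 0, -6], "turn": 0},
    {"fingers": 5, "translation": [0, 0, 0], "turn": 0},
  ],
)

```text
t: 29.85
eef_pos: [0.4652, -0.2398, 0.1676]
tool_rot: [0.0, 0.835, -0.55, -0.0]
contact_force: [-0.2, 0.1, -0.7]
gripper_width: 0.177
```

>>> move_arm(
  steps=[
    {"fingers": 5, "translation": [0, 0, -1.5], "turn": 0},
    {"fingers": 5, "translation": [0, 0, -1.5], "turn": 0},
    {"fingers": 5, "translation": [0, 0, 0], "turn": 0},
  ],
)

```text
t: 30.22
eef_pos: [0.4654, -0.2399, 0.1651]
tool_rot: [-0.0, 0.835, -0.55, 0.0]
contact_force: [-0.6, -0.7, -0.9]
gripper_width: 0.176
```

Run:
```python
from h import *
from station import *
st()
read_camera("wrist"); st()
```

```text
30.23 [ 0.4654 -0.2399  0.1651] yaw -66.7 F [-0.6 -0.7 -0.9] M [0.05  0.008 0.016] q7 -0.9 g 15.02
30.27 [ 0.4654 -0.2399  0.1651] yaw -66.7 F [ 0.2  0.3 -0.9] M [-0.017  0.06   0.073] q7 -0.9 g 15.05
```

>>> move_arm(
  steps=[
    {"fingers": 5, "translation": [0, 0, -1], "turn": 0},
    {"fingers": 5, "translation": [0, 0, -0.8], "turn": 0},
    {"fingers": 5, "translation": [0, 0, 0], "turn": 0},
    {"fingers": 25, "translation": [0, 0, 0], "turn": 0},
    {"fingers": 45, "translation": [0, 0, 0], "turn": 0},
    {"fingers": 50, "translation": [0, 0, 0], "turn": 0},
    {"fingers": 50, "translation": [0, 0, 0], "turn": 0},
  ],
)

```text
t: 31.15
eef_pos: [0.4654, -0.2399, 0.1632]
tool_rot: [-0.0, 0.835, -0.55, -0.0]
contact_force: [-0.4, 0.4, -0.3]
gripper_width: 0.586
```

Run:
```python
from h import *
from station import *
st(); im=read_camera("wrist"); cv2.imwrite("pics/w16.png",im); st()
```

```text
31.15 [ 0.4654 -0.2399  0.1632] yaw -66.7 F [-0.4  0.4 -0.3] M [-0.031  0.008 -0.016] q7 -0.9 g 50.01
31.2 [ 0.4653 -0.2399  0.1632] yaw -66.7 F [ 0.  -0.8 -0.2] M [ 0.003 -0.017  0.002] q7 -0.91 g 50.03
```

View pics/w16.png

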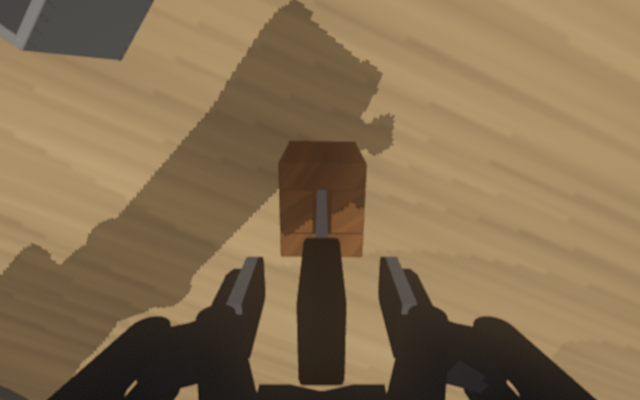

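The handle is free between the open fingers (cols 297–346, fingers at 263 and 380), upright as at the start. Withdraw upwards and to the side.

>>> move_arm(
  steps=[
    {"fingers": 50, "translation": [0, 0, 20], "turn": 0},
    {"fingers": 50, "translation": [0, 0, 40], "turn": 0},
    {"fingers": 50, "translation": [0, 0, 40], "turn": 0},
    {"fingers": 50, "translation": [0, 0, 40], "turn": 0},
    {"fingers": 50, "translation": [-5, -30, 10], "turn": 0},
    {"fingers": 50, "translation": [-10, -40, 0], "turn": 0},
    {"fingers": 50, "translation": [-10, -40, 0], "turn": 0},
    {"fingers": 50, "translation": [-5, -30, 0], "turn": 0},
    {"fingers": 50, "translation": [0, 0, 0], "turn": 0},
    {"fingers": 50, "translation": [0, 0, 0], "turn": 0},
  ],
)

```text
t: 32.45
eef_pos: [0.4357, -0.3789, 0.313]
tool_rot: [-0.0, 0.836, -0.549, -0.0]
contact_force: [0.4, 0.9, 0.2]
gripper_width: 0.578
```

Run:
```python
from h import *
from station import *
st()
for c in("scene","top"):
    im=read_camera(c); cv2.imwrite(f"pics/{c}17.png",im); cal=calibration(c)
    for n in("slot_block","tray","stand","key"):
        print(c,n,[(np.round(a["xy"],1).tolist(),round(float(a["conf"]),2),atz(cal,a["xy"],dict(slot_block=.005,tray=0,stand=0,key=.01)[n]).round(3).tolist()) for a in place_of(c,n)[:2]])
```

```text
32.45 [ 0.4357 -0.3789  0.313 ] yaw -66.6 F [0.4 0.9 0.2] M [-0.043  0.002  0.013] q7 -0.6 g 49.37
scene slot_block [([424.5, 210.8], 0.74, [0.573, 0.254, 0.005])]
scene tray [([425.5, 208.8], 0.63, [0.563, 0.257, 0.0])]
scene stand [([239.4, 153.8], 0.61, [0.46, -0.238, 0.0])]
scene key [([241.2, 153.3], 0.25, [0.467, -0.229, 0.01])]
top slot_block [([221.0, 237.1], 0.64, [0.564, 0.253, 0.005])]
top tray [([218.4, 239.4], 0.96, [0.56, 0.26, 0.0])]
top stand [([451.5, 279.6], 0.74, [0.463, -0.235, 0.0])]
top key [([453.3, 277.1], 0.59, [0.468, -0.237, 0.01])]
```

View pics/scene17.png

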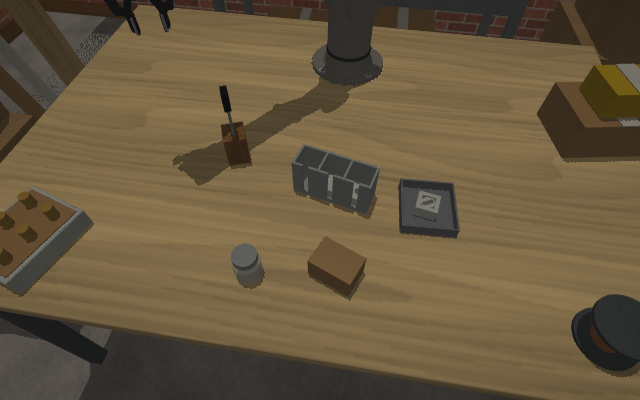

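View pics/top17.png

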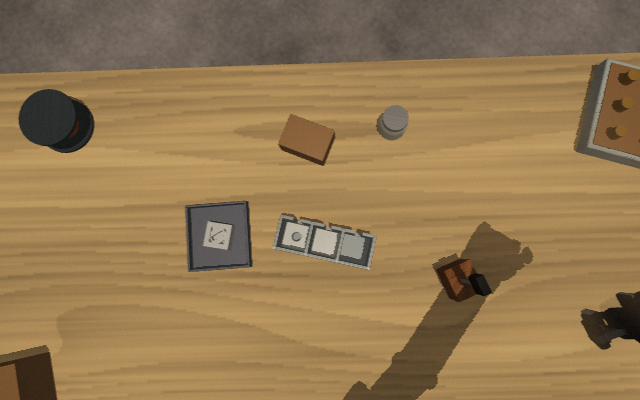

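The block lies flat in the middle of the tray (top picture 217, 235; scene picture 428, 205). The key stands upright in its stand with the handle at (225, 98) in the scene picture, as at the start. The bystanders look unmoved, and the arm is clear.

```bash
python3 -c "
from station import *
print(hand_in())"
```

```text
the job is handed in; nothing more can be done
None
```

I lifted the slotted block out of its well with the key, set it down flat in the tray and put the key back upright in its stand. I then handed the job in at about 32.5 s of the 72 s.

- **Finding the slot:** The slot angle read from the camera pictures was close enough that the foot dropped straight in at about 119° world. There was no contact on the way down, so no search turn was needed. I felt the chamber floor (reading about 3.6 N), raised the key about 2.5 mm and made the quarter turn freely.
- **Lift and set-down:** The load rose by roughly 2.5 N when the block came up, and a scene picture showed it hanging clear above the rim. During the lift out of the well the wrist moment rose to about 0.25 N m. I took this for the block brushing the well wall; it went away once the block was clear. At set-down the weight came off at the height expected for a foot seated in the groove. A wrist picture then showed the foot about 2 mm off the slot's centre, so I shifted it before turning back, and it came out without catching.
- **Forces:** The wrist readings I saw never passed about 7 N, with noise of about 1 N. Contact forces between the parts were not measured directly.
- **Last checks:** The pictures show the block flat near the middle of the tray, the key upright in the pocket, and the carton, jar and other blocks in place. The arm is clear of everything.
- **Disagreement:** The two fixed cameras differed by up to about 1 cm on the block, the tray and the key, with low confidence on the key. That is well inside the tray limits. For the key I rely on the foot having gone down to the pocket floor at the height it started from.

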